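# Turn the mirrored angle brackets to match the pattern

### The arm

A 7-joint arm with a two-finger parallel gripper is mounted at the origin on the work surface. World frame = base frame: x ahead of the robot, y to its left, z up, the work surface at z = 0. Lengths are in m, angles in degrees, forces in N, time in s.
With the tool pointing down it reaches from about 0.425 to 0.875 m from the base axis. Payload 4.7 kg.
Tool frame: the origin (TCP) lies at the very end of the fingers, on their centre line; the grasp point (between the pads) lies 19 mm behind it (pinch_z is the distance from the TCP to the grasp point, in m); z points along the fingers, y is the direction in which the jaws open and shut (so a half turn about z gives the same grasp; the last joint's range is limited). The gripper opens to 87 mm and grips with 3 to 60 N. Pads are 19 mm wide; open, the fingers measure 117 mm over their backs; the gripper's body (75 mm by 190 mm) begins 51 mm behind the grasp point.
Start: joints at [-71.671, 18.392, -4.016, 83.108, 1.295, 78.541, -3.26], TCP at [0.196, 0.62, 0.192] pointing down, gripper open.
Joint ranges: [-163.93, 163.93], [-17.29, 119.83], [-79.2, 71.16], [3.27, 140.29], [-89.18, 269.18], [5.43, 117.66], [-154.24, 154.24]. Speed limits (degrees/s): [147.25, 147.25, 180, 180, 180, 180, 180].

### API

Orientations are given as [roll, pitch, yaw] about the fixed x, y, z axes, in that order (R = Rz(yaw) Ry(pitch) Rx(roll)).
In Python, from cell import get_obs, read_camera, camera_params, sign_off, pinch_z gives the robot as it stands.
- The arm moves only by the shell command python3 -m handwheel 'ROWS' [FORCE]. ROWS is JSON, a list of rows, each a list of 5 numbers: the finger opening in m, from 0 to 0.087, then the shift along the tool's x, y, z in m, then the turn about the tool's z in rad. In form: [[jaw, tx, ty, tz, twist], ...]. A call has 1 to 20 rows; each row is the pose to reach, as a shift and turn from the pose commanded when the call began, along the tool's axes at that moment; what a row does not reach only later rows make up. A row lasts 1/10 s, in which the tool goes at most 50 mm and 8.59 degrees, less where a joint would pass 70% of its speed; a pose out of reach is approached as far as the arm can. A call with a gripper value outside its range is refused whole. The fingers move at their own pace and stop on an object; FORCE is the grip in N (left out, the last holds). Time passes only in rows, so rows that repeat a pose let the fingers close. It gives the time, the measured TCP pose, the force and the opening at its end, in the units of the state.
- get_obs(): the state, without advancing time (a new reading comes with each control period).
- read_camera(name): name is "scene" or "top"; returns the picture (384x512x3 uint8, blue, green, red); there is no depth.
- camera_params(name): a dict with "camera_matrix" (3x3 intrinsics, pixels), "R" (3x3) and "t" (3): a world point X has camera coordinates R X + t. Camera axes: x right, y down, z forward; pixel columns grow to the right and rows downward; lengths in m; the calibration is good to about 2 mm. A picture is of the moment at which its call begins. camera_params takes no time and is no camera call.
- sign_off(): hands the job in, once; it reports no verdict.
The state is a dict: "time_s": time; "qpos": joint angles; "joint_velocities": joint speeds; "effort": joint torques, N m; "tool_pos": TCP position; "tool_rot": TCP orientation; "force": force on the tool from outside, world axes, zero at the start; "wrist_torque": the same for the moment, N m; "grip_width": finger opening in m.
Only numpy, scipy, OpenCV 4.12 (cv2) and the standard library are available. Lean on these libraries where they do the work, as an engineer would, in place of code of your own. Each camera call takes 0.05 s, during which the arm holds its last target.

### The job

The four loose steel angle brackets are to be bolted to the clothesline frame and must all lie the same hand as the pattern bracket on the wooden board (not the one on the tiles): seen with the cheek end pointing away from you, the foot lies on the same side of the standing flange. Turn each mirrored one over about its heel, where it lies, so that its other flange rests flat on the table. Leave the brackets that are right and the saucer, scraper, can, jar and mug where they are; crushed bottles in the way may be moved aside, but stay on the table.

Things in the scene. Friction and masses are not known exactly. Their poses are not given: they have to be found in the camera images.
- bracket_1: Steel angle bracket, 0.5 kg: flanges 120 x 60, 5 thick, square to each other; a 52 mm square cheek, 5 thick, closes the inside at one end. Origin: outer heel edge, mid-length, on the table; x along the heel to the cheek end. At the start the foot lies along body +y, the other flange stands along +z. Pushed outwards high up inside it tips about the heel, falling past 45 deg into its mirrored lie.
- bracket_2: Steel angle bracket, 0.5 kg: flanges 120 x 60, 5 thick, square to each other; a 52 mm square cheek, 5 thick, closes the inside at one end. Origin: outer heel edge, mid-length, on the table; x along the heel to the cheek end. At the start the foot lies along body +y, the other flange stands along +z. Pushed outwards high up inside it tips about the heel, falling past 45 deg into its mirrored lie.
- bracket_3: Steel angle bracket, 0.5 kg: flanges 120 x 60, 5 thick, square to each other; a 52 mm square cheek, 5 thick, closes the inside at one end. Origin: outer heel edge, mid-length, on the table; x along the heel to the cheek end. At the start the foot lies along body -y, the other flange stands along +z. Pushed outwards high up inside it tips about the heel, falling past 45 deg into its mirrored lie.
- bracket_4: Steel angle bracket, 0.5 kg: flanges 120 x 60, 5 thick, square to each other; a 52 mm square cheek, 5 thick, closes the inside at one end. Origin: outer heel edge, mid-length, on the table; x along the heel to the cheek end. At the start the foot lies along body -y, the other flange stands along +z. Pushed outwards high up inside it tips about the heel, falling past 45 deg into its mirrored lie.
- pattern_a: Fixed bracket like the loose ones, 18 mm above the table. Origin: outer heel edge, mid-length, underside; x along the heel to the cheek end, foot along body +y, other flange along +z. Of pattern_a and pattern_b one lies on the wooden board and is the pattern; the other lies on the tiles and does not count.
- pattern_b: Fixed bracket like the loose ones, 18 mm above the table. Origin: outer heel edge, mid-length, underside; x along the heel to the cheek end, foot along body -y, other flange along +z. Of pattern_a and pattern_b one lies on the wooden board and is the pattern; the other lies on the tiles and does not count.
- board: Fixed wooden board, 150 x 150 x 18 mm, at the left or right side of the table, bearing the pattern bracket. Origin: centre of its underside.
- bottle_1_center (a point): Crushed green plastic bottle lying flat, light: 100 long along its x (neck at +x), 46 wide along its y, 34 high. The point is its middle, 17 mm above the table. It may lie behind a bracket's heel, where the bracket would come down.
- bottle_2_center (a point): Crushed green plastic bottle lying flat, light: 100 long along its x (neck at +x), 46 wide along its y, 34 high. The point is its middle, 17 mm above the table. It may lie behind a bracket's heel, where the bracket would come down.
- bottle_3_center (a point): Crushed green plastic bottle lying flat, light: 100 long along its x (neck at +x), 46 wide along its y, 34 high. The point is its middle, 17 mm above the table. It may lie behind a bracket's heel, where the bracket would come down.
- tiles: Fixed stack of terracotta floor tiles, 153 x 150 mm, 18 high, across from the board; the other fixed bracket, which does not count, lies on it. Origin: centre of its underside.
- saucer: White porcelain saucer, 136 mm across, 18 high. Origin: centre of its underside.
- scraper: Steel scraper with a wooden handle, flat on the table, 18 high: from -90 mm (handle end) to +83 mm (blade) along its x; handle 24 wide, blade 45 wide. Origin: underside, where the handle ends.
- can_center (a point): Small steel can, 60 mm across, 65 high, standing. The point is its middle.
- jar_center (a point): Clear jar, 66 mm across, 70 high, standing. The point is its middle.
- mug: Blue mug, 72 mm across, 70 high, handle to its +y, reaching about 65 mm from its axis. Origin: centre of its underside.
Things that resemble listed ones, but are neither listed nor needed, are in the scene too. What is shaped like the part that bears bottle_1_center but blue or purple is not meant.

How it is judged (in metres and radians):
At the end, for the whole second after the job is handed in: All four brackets rest flat (within 0.1 rad) and still on the table with the same hand as the bracket on the board; the turned ones have their heel within 60 mm of where it was, the others within 20 mm; saucer, scraper, can, jar and mug never shifted over 20 mm; no bottle has left the table (((horizontal distance between pattern_a and board below 0.06 m and angle between each of bracket_1, bracket_2's own z axis and vertical below 0.1 rad and angle between each of bracket_3, bracket_4's own y axis and vertical above 3.04 rad and distance of each of bracket_3, bracket_4 from where it was at the start of the episode below 0.06 m) or (horizontal distance between pattern_b and board below 0.06 m and angle between each of bracket_3, bracket_4's own z axis and vertical below 0.1 rad and angle between each of bracket_1, bracket_2's own y axis and vertical below 0.1 rad and distance of each of bracket_1, bracket_2 from where it was at the start of the episode below 0.06 m)) and linear speed of each of bracket_1, bracket_2, bracket_3, bracket_4 below 0.02 m/s and height (world z) of each of bracket_1, bracket_2, bracket_3, bracket_4 below 0.012 m and height (world z) of each of bottle_1_center, bottle_2_center, bottle_3_center above 0 m); the robot touches nothing.
It fails at once if a bracket that already lay as the pattern does is shifted by more than 20 mm ((horizontal distance between pattern_a and board below 0.06 m and distance of any of bracket_1, bracket_2 from where it was at the start of the episode above 0.02 m) or (horizontal distance between pattern_b and board below 0.06 m and distance of any of bracket_3, bracket_4 from where it was at the start of the episode above 0.02 m)).
It fails at once if the saucer, scraper, can, jar or mug is shifted by more than 20 mm (distance of any of can_center, jar_center, saucer, scraper, mug from where it was at the start of the episode above 0.02 m).
It also fails if it takes over 64 s, if anything falls off the work surface, if the arm or the gripper's body presses on something with over 40 N, if the wrist force passes 120 N, or if a joint passes its speed limit or range.

## Working session

There is one attempt and no reset: what is moved stays moved. The work goes in short steps, Python scripts to look and compute and a shell command to move; the robot and the scene stay as the last step left them, time stands still between calls to the robot, and variables do not carry over. Pictures are saved under pics/ and viewed, and the job is handed in when it is done.

```bash
ls; mkdir -p pics; python3 - <<'E'
from cell import *
import cv2
for n in ("scene","top"):
    im=read_camera(n); cv2.imwrite(f"pics/{n}0.png",im); cv2.imwrite(f"pics/{n}0b.png",cv2.resize(im,(800,600),interpolation=cv2.INTER_CUBIC))
    p=camera_params(n); print(n,p)
o=get_obs(); print(o["tool_pos"],o["tool_rot"],o["time_s"],pinch_z if not callable(pinch_z) else pinch_z())
E
```

```text
pics
scene {'camera_matrix': array([[498.85166252,   0.        , 264.52707119],
       [  0.        , 498.85166252, 189.22205497],
       [  0.        ,   0.        ,   1.        ]]), 'R': array([[-0.08858394,  0.99606654,  0.0020838 ],
       [ 0.78767196,  0.07133085, -0.61195162],
       [-0.60969317, -0.05256774, -0.79089245]]), 't': array([ 0.04951283, -0.3529872 ,  2.04325578])}
top {'camera_matrix': array([[361.64607579,   0.        , 253.12485352],
       [  0.        , 361.64607579, 193.21570895],
       [  0.        ,   0.        ,   1.        ]]), 'R': array([[ 0.01856415, -0.99981208,  0.00558364],
       [-0.98777306, -0.01920463, -0.15471124],
       [ 0.1547894 , -0.00264329, -0.98794395]]), 't': array([0.00359916, 0.48479881, 1.11765292])}
[0.19556939 0.61931876 0.19148755] [-1.79902782e+02  5.42633864e-03  1.62480426e+02] 0.1 0.0187
```

View pics/scene0b.png

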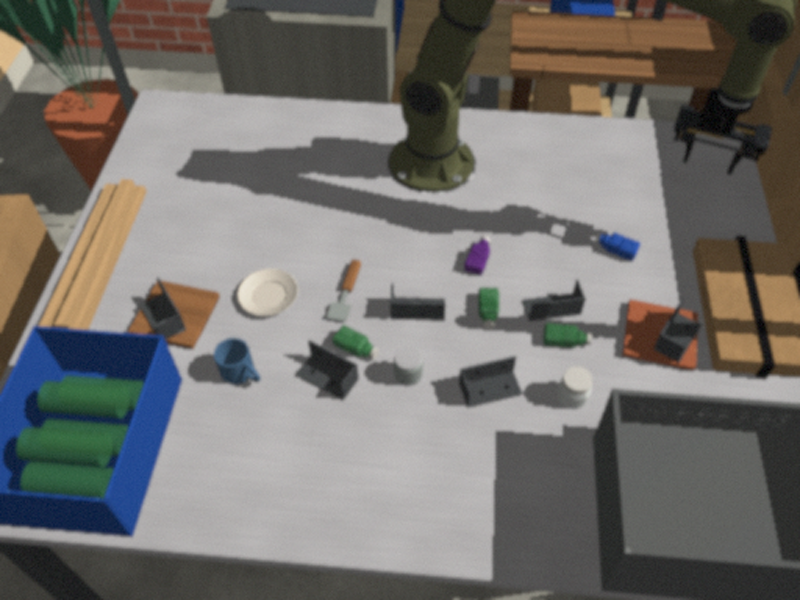

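View pics/top0b.png

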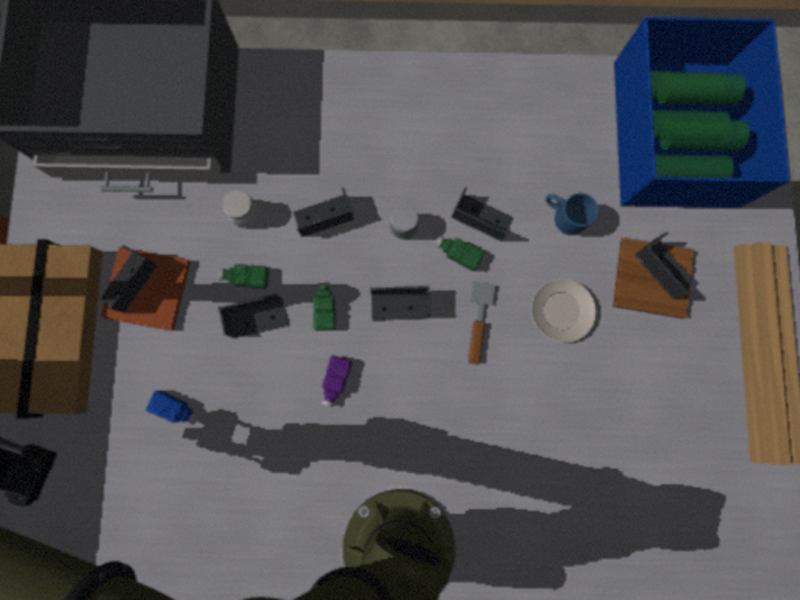

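```bash
python3 - <<'E'
import cv2,numpy as np
t=cv2.imread("pics/top0.png"); s=cv2.imread("pics/scene0.png")
def crop(im,c,r,n=7): 
    return cv2.convertScaleAbs(cv2.resize(im[c[1]-r:c[1]+r,c[0]-r-8:c[0]+r+8],None,fx=n,fy=n,interpolation=cv2.INTER_CUBIC),alpha=1.7)
def grid(im,cs,r,name):
    rows=[crop(im,c,r,400//(2*r+16)*1.0) if 0 else cv2.resize(crop(im,c,r),(266,290)) for c in cs]
    g=np.vstack([np.hstack(rows[:3]),np.hstack(rows[3:])]); cv2.imwrite(name,g)
grid(t,[(208,138),(308,138),(426,170),(163,202),(256,193),(90,185)],30,"pics/ct.png")
grid(s,[(313,243),(212,236),(108,197),(356,193),(267,197),(430,213)],30,"pics/cs.png")
E
```

```text
(no output)
```

View pics/ct.png

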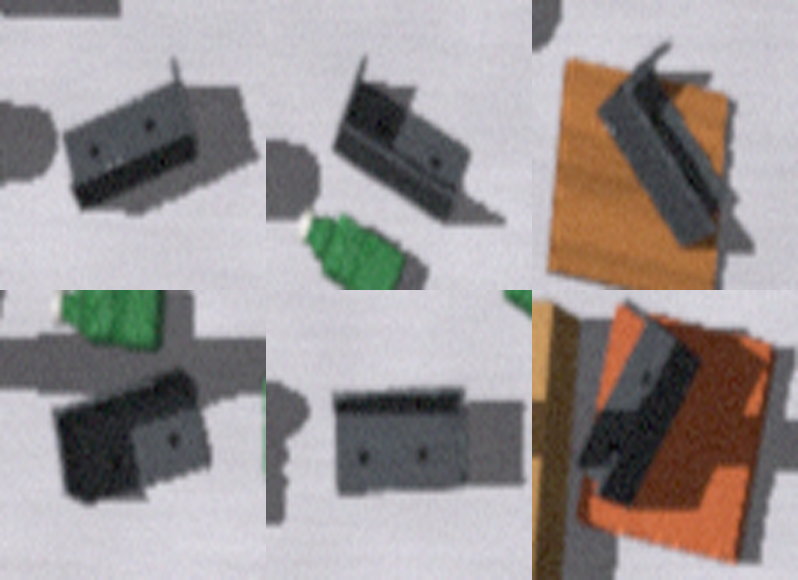

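View pics/cs.png

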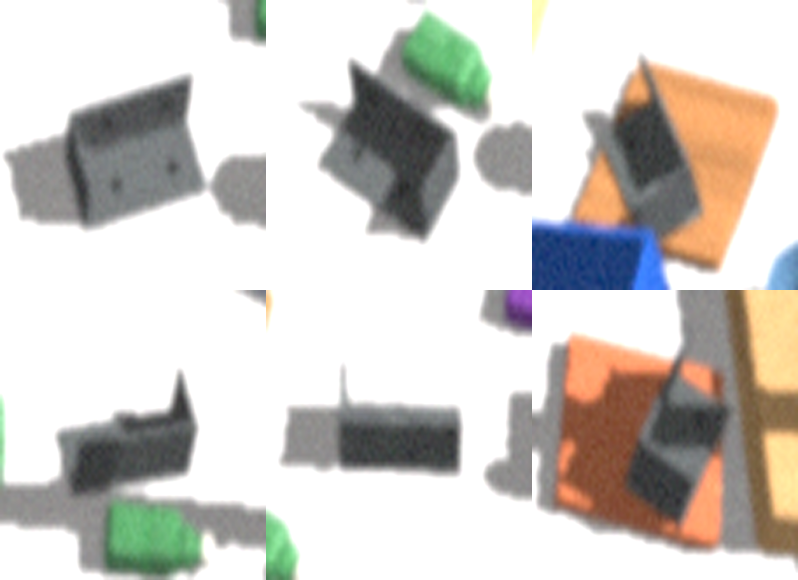

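```bash
python3 - <<'E'
import cv2,numpy as np
t=cv2.imread("pics/top0.png"); s=cv2.imread("pics/scene0.png")
def crop(im,c,r=26): 
    return cv2.convertScaleAbs(cv2.resize(im[c[1]-r:c[1]+r,c[0]-r:c[0]+r],(400,400),interpolation=cv2.INTER_CUBIC),alpha=2.0)
cv2.imwrite("pics/pat.png",np.vstack([np.hstack([crop(t,(428,170)),crop(s,(110,197))]),np.hstack([crop(t,(85,182)),crop(s,(430,213))])])[:, :][:800])
g=cv2.imread("pics/pat.png"); cv2.imwrite("pics/pat.png",cv2.resize(g,(600,600)))
E
```

```text
(no output)
```

View pics/pat.png

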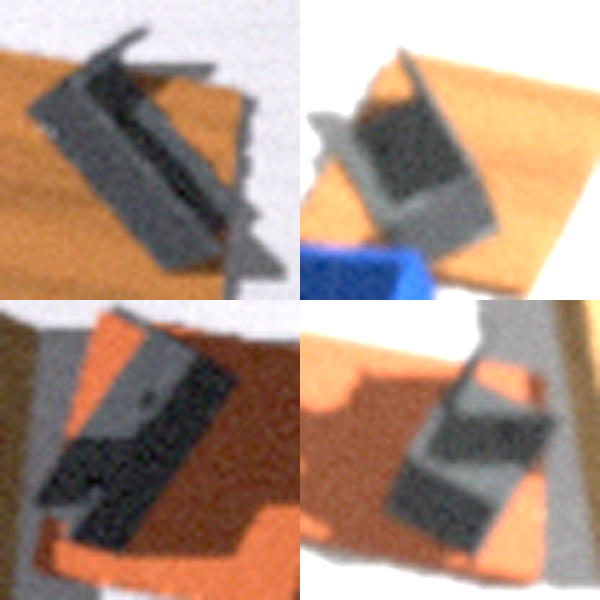

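```bash
cat > h.py <<'E'
import cv2,numpy as np
from cell import camera_params
from scipy.optimize import least_squares
P={n:camera_params(n) for n in("scene","top")}
def proj(n,X):
    p=P[n]; c=np.atleast_2d(X)@np.array(p["R"]).T+p["t"]; u=c@np.array(p["camera_matrix"]).T
    return u[:,:2]/u[:,2:]
def back(n,uv,z):
    p=P[n];R=np.array(p["R"]);C=-R.T@p["t"]
    d=R.T@np.linalg.inv(p["camera_matrix"])@np.array([uv[0],uv[1],1.]); return C+d*(z-C[2])/d[2]
def world(q,L):
    c,s=np.cos(q[2]),np.sin(q[2]); L=np.atleast_2d(L)
    return np.c_[q[0]+c*L[:,0]-s*L[:,1],q[1]+s*L[:,0]+c*L[:,1],L[:,2]]
def fit(obs,q0,z0=0):
    def f(q): return np.concatenate([(proj(n,world(q,np.array(L)/1000.+[0,0,z0]))[0]-uv) for n,L,uv in obs])
    r=least_squares(f,q0); return r.x,np.sqrt(np.mean(r.fun**2)),r.fun.reshape(-1,2)
def boxes(s): # bracket boxes, hand s
    b=[((-60,60),(0,60),(0,5)),((-60,60),(0,5),(0,60)),((55,60),(5,57),(5,57))]
    return [(x,tuple(sorted((s*y[0],s*y[1]))),z) for x,y,z in b]
def draw(im,n,q,bx,off,k,z0=0,col=(0,255,255)):
    for x,y,z in bx:
        V=np.array([(a,b,c) for a in x for b in y for c in z])/1000.+[0,0,z0]
        p=(proj(n,world(q,V))+0.5-off)*k
        for i in range(8):
            for j in (1,2,4):
                if not i&j: cv2.line(im,tuple(np.int32(p[i].round())),tuple(np.int32(p[i|j].round())),col,1,cv2.LINE_AA)
E
cat > f.py <<'E'
from h import *
def tp(c): return lambda u,v:(c[0]-38+u*76/266-.5,c[1]-30+v*60/290-.5)
cs={"A":((208,138),(313,243)),"B":((308,138),(212,236)),"C":((163,202),(356,193)),"D":((256,193),(267,197)),"T":((426,170),(108,197))}
pk={}
def H(k): return tp(cs[k][0]),tp(cs[k][1])
t,s=H("A"); A=[("top",(-60,0,0),t(82,210)),("top",(60,0,0),t(195,160)),("top",(60,57,57),t(175,60)),("top",(-60,60,5),t(65,132)),("scene",(60,60,0),s(88,225)),("scene",(-60,60,0),s(203,187)),("scene",(60,0,60),s(70,115)),("scene",(-60,0,60),s(190,77))]
t,s=H("B"); B=[("top",(60,0,0),t(69,150)),("top",(-60,0,0),t(184,222)),("top",(60,-57,57),t(99,57)),("top",(-60,-60,5),t(204,150)),("scene",(-60,0,60),s(84,62)),("scene",(60,0,60),s(189,138)),("scene",(60,-60,0),s(156,240)),("scene",(-60,-60,0),s(56,165))]
t,s=H("C"); C=[("scene",(-60,0,0),s(72,202)),("scene",(60,0,0),s(188,178)),("scene",(-60,0,60),s(60,142)),("scene",(60,57,57),s(180,83)),("top",(60,60,0),t(72,210)),("top",(-60,60,0),t(210,175))]
t,s=H("D"); D=[("scene",(60,0,0),s(74,177)),("scene",(-60,0,0),s(194,180)),("scene",(60,0,60),s(74,117)),("scene",(-60,0,60),s(194,117)),("scene",(60,-57,57),s(79,75)),("top",(-60,-60,0),t(72,202)),("top",(60,-60,0),t(201,195))]
t,s=H("T"); T=[("top",(60,0,0),t(71,108)),("top",(-60,0,0),t(153,247)),("top",(60,0,60),t(108,75)),("top",(-60,0,60),t(186,215)),("top",(60,-57,57),t(138,43))]
S={"A":1,"B":-1,"C":1,"D":-1,"T":-1}
I=cv2.imread("pics/top0.png"),cv2.imread("pics/scene0.png")
Q={}
panels=[[],[]]
for k,o in zip("ABCDT",(A,B,C,D,T)):
    z0=.018 if k=="T" else 0
    c=back("top",cs[k][0],.02)
    best=min((fit(o,(c[0],c[1],a),z0) for a in np.arange(0,6.3,.7)),key=lambda r:r[1])
    Q[k]=best[0]; print(k,best[0][:2].round(4),np.degrees(best[0][2]).round(1)%360,"rms px",best[1].round(2))
    for i,n in enumerate(("top","scene")):
        c=cs[k][i]; off=np.array([c[0]-26,c[1]-26]); g=cv2.convertScaleAbs(cv2.resize(I[i][off[1]:off[1]+52,off[0]:off[0]+52],(260,260),interpolation=cv2.INTER_CUBIC),alpha=1.7)
        draw(g,n,best[0],boxes(S[k]),off,5,z0); panels[i].append(g)
g=np.vstack([np.hstack(p) for p in panels]); cv2.imwrite("pics/fit1.png",g[:,:780]); cv2.imwrite("pics/fit2.png",g[:,780:])
E
python3 f.py
```

```text
A [0.6488 0.1607] 290.1 rms px 1.05
B [ 0.6541 -0.1594] 64.60000000000002 rms px 0.89
C [0.4806 0.3043] 99.3 rms px 1.92
D [0.5113 0.0045] 274.0 rms px 1.27
T [ 0.558  -0.5325] 38.2 rms px 1.62
```

View pics/fit1.png

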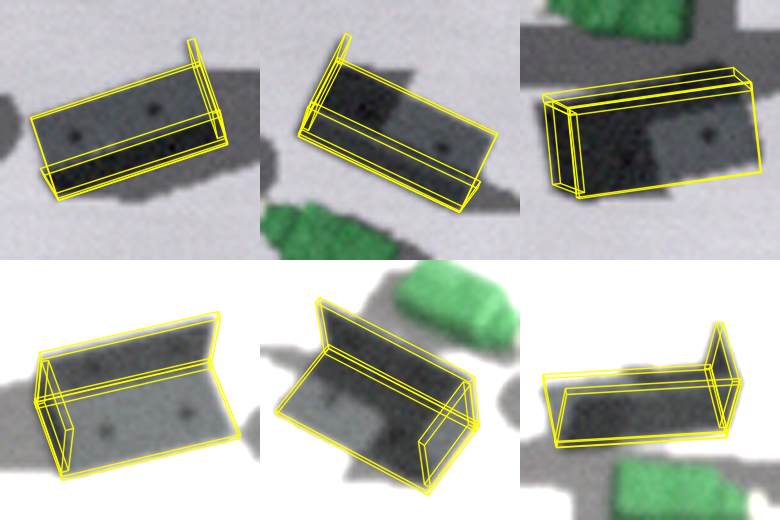

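View pics/fit2.png

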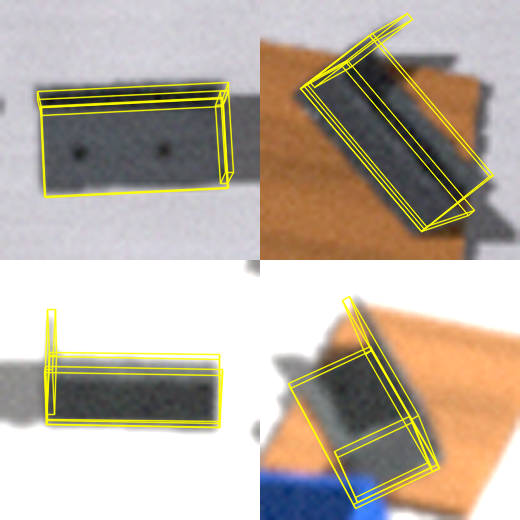

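The picture shows the pattern on the board (top image ~(426,170)) has its foot to the right of the cheek direction, as B (~(308,138)) and D (~(256,193)) do. A (~(208,138)) and C (~(163,202)) are mirrored. C's pose and the bottle behind it still need a closer look.

```bash
python3 - <<'E'
from h import *
t=cv2.imread("pics/top0.png"); s=cv2.imread("pics/scene0.png")
for n,im,o in (("top",t,(130,160)),("scene",s,(325,170))):
    g=cv2.convertScaleAbs(cv2.resize(im[o[1]:o[1]+60,o[0]:o[0]+80],(800,600),interpolation=cv2.INTER_CUBIC),alpha=1.8)
    cv2.imwrite(f"pics/C_{n}.png",g)
E
```

```text
(no output)
```

View pics/C_top.png

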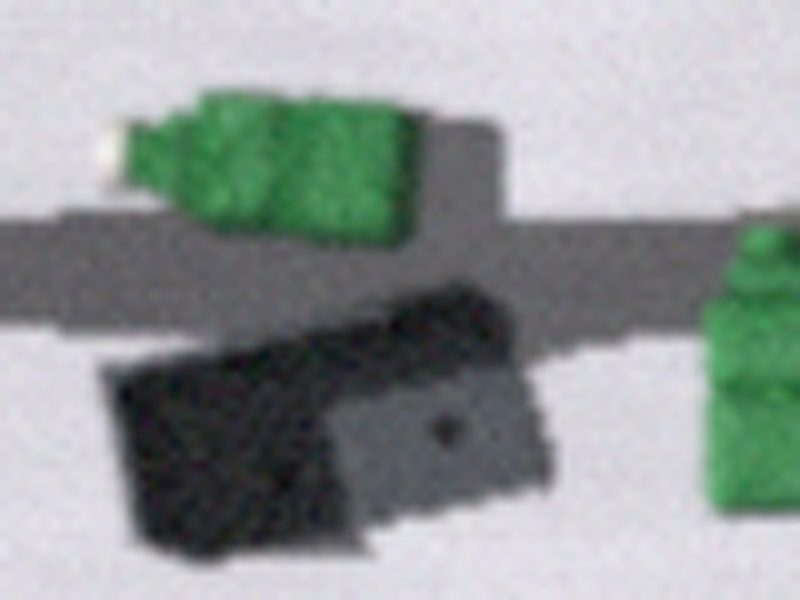

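View pics/C_scene.png

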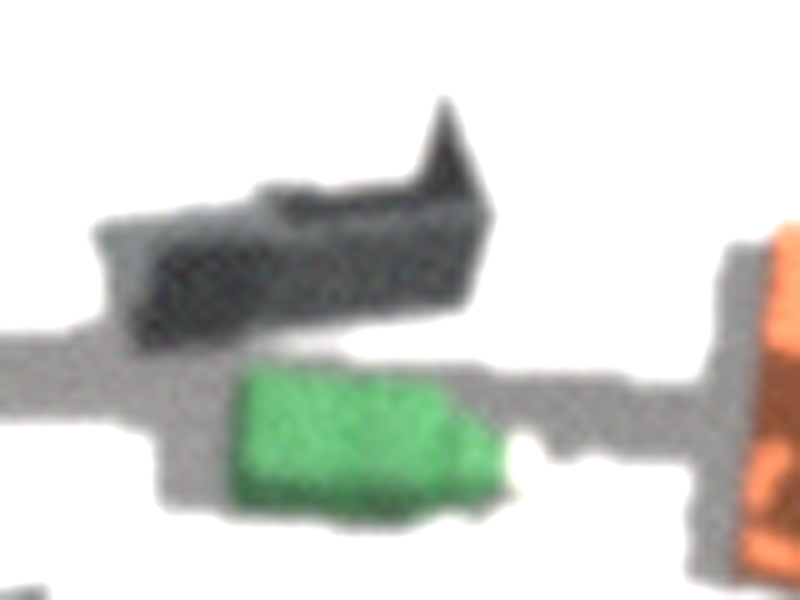

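```bash
python3 - <<'E'
from h import *
T=lambda u,v:(130+u/10-.5,160+v/10-.5); S=lambda u,v:(325+u/10-.5,170+v/10-.5)
o=[("top",(-60,60,2),T(550,490)),("top",(-60,0,60),T(470,283)),("top",(60,0,60),T(105,370)),("scene",(60,0,0),S(465,303)),("scene",(-60,0,0),S(145,350)),("scene",(-60,0,60),S(97,228)),("scene",(60,0,60),S(490,208)),("scene",(60,57,57),S(445,100))]
q,r,f=fit(o,(.49,.3,1.9)); print(q[:2].round(4),np.degrees(q[2]),r,f.round(1).tolist())
pan=[]
for n,im,oo in (("top","pics/C_top.png",(130,160)),("scene","pics/C_scene.png",(325,170))):
    g=cv2.imread(im); draw(g,n,q,boxes(1),np.array(oo),10); pan.append(cv2.resize(g,(400,300)))
cv2.imwrite("pics/Cfit.png",np.hstack(pan))
# bottle: body corners top view at z~.02
for nm,uv in (("neck",(105,155)),("end",(412,175)),("ul",(205,95)),("lr",(400,242)),("ll",(200,215)),("ur",(415,105))):
    print(nm,back("top",T(*uv),.017).round(3))
for nm,uv in (("neck",(515,462)),("bl",(240,440))): print("sc",nm,back("scene",S(*uv),.017).round(3))
print("other bottle",back("top",(323/1.5625,307/1.5625),.017).round(3),"can/jar",back("top",(404/1.5625,220/1.5625),.03).round(3),back("top",(238/1.5625,208/1.5625),.035).round(3))
print("tile edge",[back("top",(u/1.5625,v/1.5625),.018).round(3) for u,v in((188,262),(172,327))])
for k,q2,s in (("A",(.6488,.1607,np.radians(290.1)),1),("C",q,1)):
    out=world(q2,[[.01,-.005,.05],[-.06,-.06,0],[.06,-.06,0],[.01,.025,.05],[-.06,0,0],[.06,0,0]]); print(k,out.round(3).tolist(),"push dir yaw",np.degrees(q2[2])-90)
E
```

```text
[0.479  0.3053] 102.49327892176512 1.6029129651994376 [[0.7, 0.6], [2.1, 0.6], [0.7, -0.6], [-0.2, 0.9], [-1.9, -0.3], [5.0, 1.5], [0.3, -0.1], [0.4, -1.7]]
neck [0.541 0.384 0.017]
end [0.536 0.283 0.017]
ul [0.562 0.353 0.017]
lr [0.514 0.286 0.017]
ll [0.522 0.352 0.017]
ur [0.56  0.284 0.017]
sc neck [0.541 0.375 0.017]
sc bl [0.54  0.283 0.017]
other bottle [0.474 0.163 0.017] can/jar [ 0.661 -0.002  0.03 ] [0.678 0.347 0.035]
tile edge [array([0.564, 0.45 , 0.018]), array([0.426, 0.472, 0.018])]
A [[0.648, 0.15, 0.05], [0.572, 0.196, 0.0], [0.613, 0.084, 0.0], [0.676, 0.16, 0.05], [0.628, 0.217, 0.0], [0.669, 0.104, 0.0]] push dir yaw 200.10000000000002
C [[0.482, 0.316, 0.05], [0.551, 0.26, 0.0], [0.525, 0.377, 0.0], [0.452, 0.31, 0.05], [0.492, 0.247, 0.0], [0.466, 0.364, 0.0]] push dir yaw 12.493278921765125
```

View pics/Cfit.png

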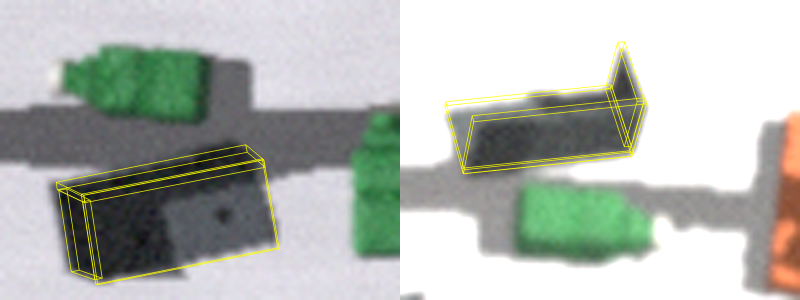

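```bash
python3 - <<'E'
from h import *
T=lambda u,v:(130+u/10-.5,160+v/10-.5); S=lambda u,v:(325+u/10-.5,170+v/10-.5)
o=[("top",(-60,60,2),T(550,490)),("top",(-60,0,60),T(470,283)),("top",(60,0,60),T(105,370)),("scene",(60,0,0),S(465,303)),("scene",(-60,0,0),S(145,350)),("scene",(-60,60,2.5),S(97,228)),("scene",(60,0,60),S(490,208)),("scene",(60,57,57),S(445,100)),("top",(60,60,2),T(140,540))]
q,r,f=fit(o,(.49,.3,1.9)); print(q[:2].round(4),np.degrees(q[2]),r,f.round(1).tolist())
pan=[]
for n,im,oo in (("top","pics/C_top.png",(130,160)),("scene","pics/C_scene.png",(325,170))):
    g=cv2.imread(im); draw(g,n,q,boxes(1),np.array(oo),10); pan.append(cv2.resize(g,(400,300)))
cv2.imwrite("pics/Cfit2.png",np.hstack(pan))
out=world(q,[[.01,-.005,.05],[-.06,-.06,0],[.06,-.06,0],[.01,.025,.05],[-.06,0,0],[.06,0,0]]); print(out.round(3).tolist())
E
```

```text
[0.4813 0.3095] 102.53450171486138 1.4443048126223046 [[-0.5, -0.1], [0.8, -0.2], [-0.6, -1.4], [1.0, 1.5], [-0.7, 0.4], [0.5, -1.5], [1.6, 0.5], [1.6, -1.1], [4.1, 2.1]]
[[0.484, 0.32, 0.05], [0.553, 0.264, 0.0], [0.527, 0.381, 0.0], [0.455, 0.314, 0.05], [0.494, 0.251, 0.0], [0.468, 0.368, 0.0]]
```

View pics/Cfit2.png

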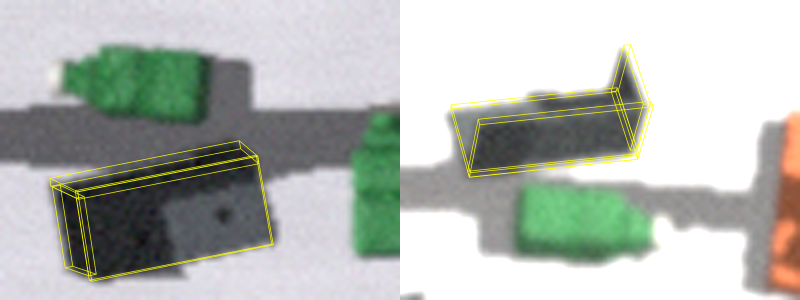

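```bash
cat > d.py <<'E'
import sys,numpy as np
from cell import get_obs
from scipy.spatial.transform import Rotation as Ro
x,y,z,yaw=map(float,sys.argv[1:5])
o=get_obs(); r=np.array(o["tool_rot"]); R=Ro.from_euler("xyz",r,degrees=True).as_matrix()
d=R.T@(np.array([x,y,z])-o["tool_pos"]); dy=(yaw-r[2]+180)%360-180
print("t",o["time_s"],"pos",np.round(o["tool_pos"],4),"yaw",r[2].round(1),"F",np.round(o["force"],1),"w",round(o["grip_width"],4),"q7",round(o["qpos"][6],1))
print("shift",d.round(4),"twist",round(np.radians(-dy),3))
E
python3 d.py .541 .32 .1 90
```

```text
t 0.1 pos [0.1956 0.6193 0.1915] yaw 162.5 F [ 0.3 -0.4 -0.5] w 0.0872 q7 -3.3
shift [-0.4195 -0.1813  0.0918] twist 1.265
```

```bash
python3 -m handwheel '[[0.068,-0.4195,-0.1813,0.03,1.265],[0.068,-0.4195,-0.1813,0.03,1.265],[0.068,-0.4195,-0.1813,0.03,1.265],[0.068,-0.4195,-0.1813,0.03,1.265],[0.068,-0.4195,-0.1813,0.03,1.265],[0.068,-0.4195,-0.1813,0.03,1.265],[0.068,-0.4195,-0.1813,0.03,1.265],[0.068,-0.4195,-0.1813,0.03,1.265],[0.068,-0.4195,-0.1813,0.03,1.265],[0.068,-0.4195,-0.1813,0.03,1.265],[0.068,-0.4195,-0.1813,0.03,1.265],[0.068,-0.4195,-0.1813,0.092,1.265],[0.068,-0.4195,-0.1813,0.092,1.265],[0.068,-0.4195,-0.1813,0.092,1.265]]' 10; python3 d.py .541 .32 .012 90; python3 - <<'E'
from cell import read_camera
import cv2
for n in("scene","top"): 
    im=read_camera(n); o=(110,110) if n=="top" else (270,130); cv2.imwrite(f"pics/m1{n}.png",cv2.resize(im[o[1]:o[1]+120,o[0]:o[0]+160],(640,480),interpolation=cv2.INTER_CUBIC))
E
```

```text
time_s: 1.5
tool_pos: [0.5376, 0.3213, 0.0977]
tool_rot: [-179.7, 0.2, 90.2]
force: [-0.5, 0.2, 1.2]
grip_width: 0.0678
t 1.5 pos [0.5376 0.3213 0.0977] yaw 90.2 F [-0.5  0.2  1.2] w 0.0678 q7 -28.3
shift [-0.0011  0.0039  0.0856] twist 0.003
```

View pics/m1scene.png

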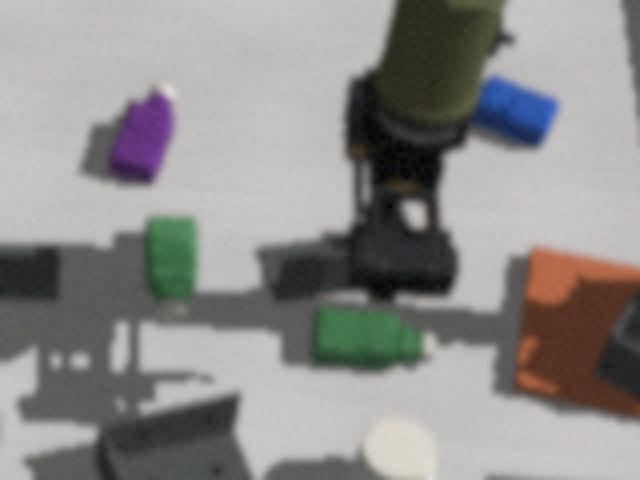

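View pics/m1top.png

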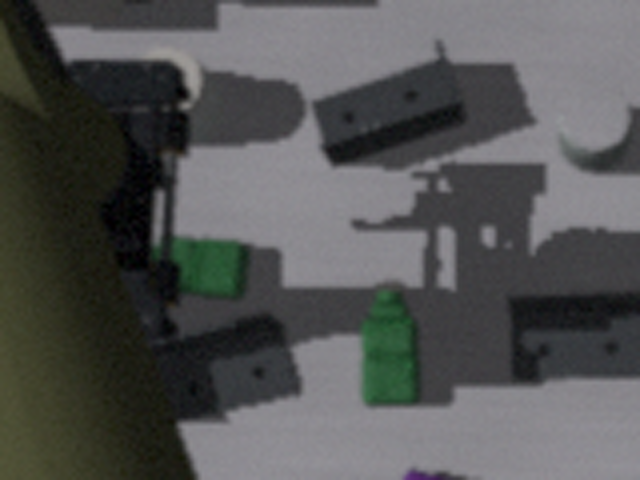

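```bash
python3 -m handwheel '[[0.068,0,0,0.03,0],[0.068,0,0,0.06,0],[0.068,0,0,0.085,0],[0.068,0,0,0.085,0],[0.03,0,0,0.085,0],[0.03,0,0,0.085,0],[0.03,0,0,0.085,0],[0.03,0,0,0.085,0],[0.03,0,0,0.085,0],[0.03,0,0,0.085,0],[0.03,0,0,0.085,0]]' 8; python3 d.py .615 .28 .06 90
```

```text
time_s: 2.7
tool_pos: [0.5412, 0.3207, 0.0155]
tool_rot: [180.0, -0.0, 90.0]
force: [0.2, -0.0, -1.0]
grip_width: 0.0305
t 2.7 pos [0.5412 0.3207 0.0155] yaw 90.0 F [ 0.2 -0.  -1. ] w 0.0305 q7 -27.0
shift [-0.0406  0.0738 -0.0445] twist -0.0
```

```bash
python3 -m handwheel '[[0.0,0,0,0,0],[0.0,0,0,0,0],[0.0,0,0,0,0],[0.0,0,0,0,0]]' 8; python3 - <<'E'
from cell import read_camera
import cv2
for n in("scene",): 
    im=read_camera(n); o=(320,150) ; cv2.imwrite(f"pics/m2{n}.png",cv2.resize(im[o[1]:o[1]+75,o[0]:o[0]+100],(800,600),interpolation=cv2.INTER_CUBIC))
E
```

```text
time_s: 3.1
tool_pos: [0.5412, 0.3207, 0.0155]
tool_rot: [-180.0, -0.0, 90.0]
force: [-0.2, -0.4, -0.1]
grip_width: 0.0063
```

View pics/m2scene.png

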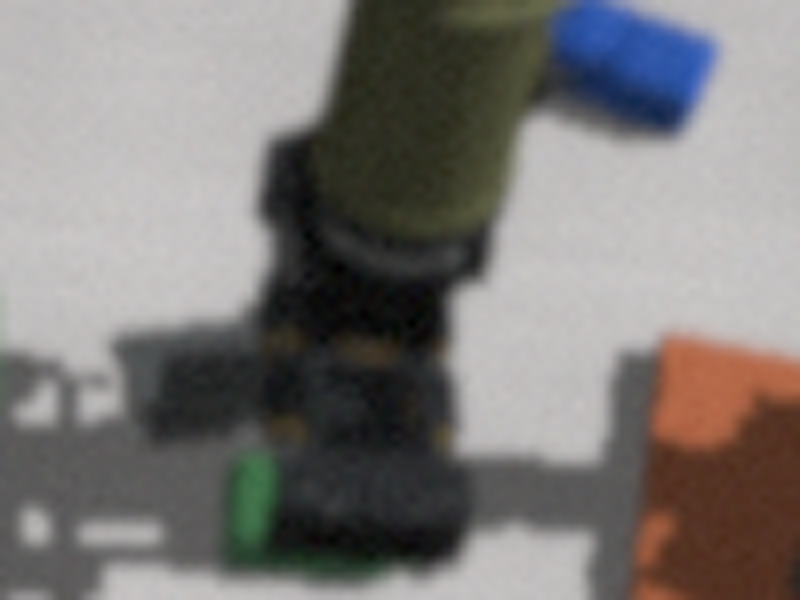

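```bash
python3 -m handwheel '[[0.0,0,0,0,0],[0.0,0,0,0,0],[0,0,0,-0.04,0],[0,0,0,-0.085,0],[0,0.05,0,-0.085,0],[0,0.1,0,-0.085,0],[0,0.15,0,-0.085,0],[0,0.15,0,-0.085,0]]' 8; python3 - <<'E'
from cell import read_camera
import cv2
for n in("scene","top"): 
    im=read_camera(n); o=(110,110) if n=="top" else (270,130); cv2.imwrite(f"pics/m3{n}.png",cv2.resize(im[o[1]:o[1]+120,o[0]:o[0]+160],(640,480),interpolation=cv2.INTER_CUBIC))
E
```

```text
time_s: 3.95
tool_pos: [0.5361, 0.4808, 0.099]
tool_rot: [-179.8, -0.3, 90.6]
force: [-1.0, 0.5, -1.0]
grip_width: 0.0003
```

View pics/m3scene.png

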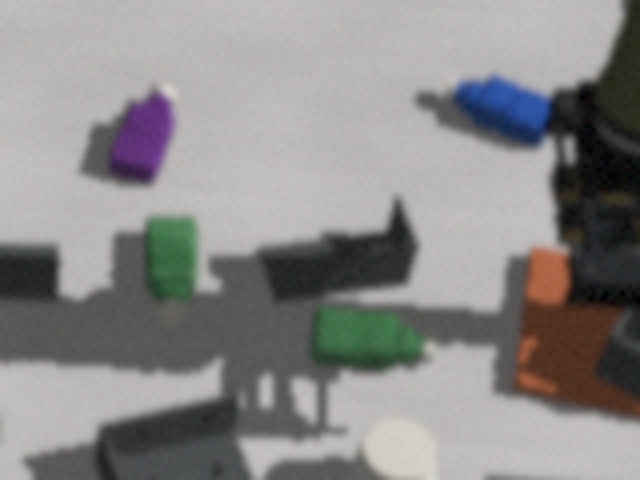

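View pics/m3top.png

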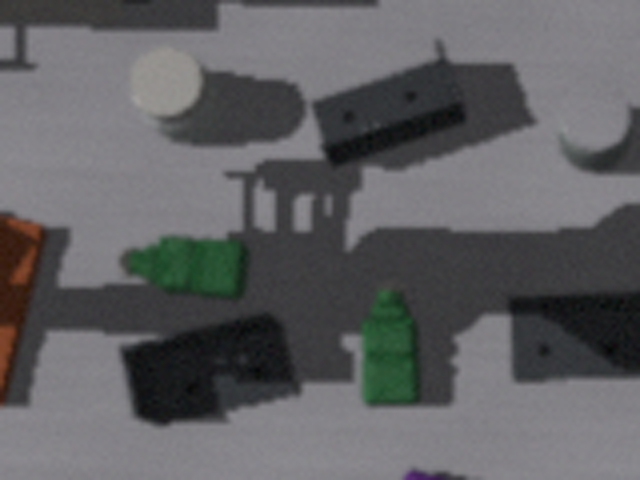

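```bash
python3 - <<'E'
from h import *
for X in ([.5361,.4808,.099],[.541,.321,.015],[.539,.333,.034],[0,0,0],[.5376,.3213,.0977]):
    print(X,proj("scene",X).round(1),proj("top",X).round(1))
im=cv2.imread("pics/m3scene.png")
from cell import read_camera
s=read_camera("scene"); o=(330,130); g=cv2.resize(s[o[1]:o[1]+90,o[0]:o[0]+120],(800,600),interpolation=cv2.INTER_CUBIC)
p=(proj("scene",[.5361,.4808,.099])[0]-o)*800/120; cv2.circle(g,tuple(np.int32(p)),6,(0,0,255),2); cv2.imwrite("pics/m4.png",cv2.convertScaleAbs(g,alpha=2))
E
```

```text
[0.5361, 0.4808, 0.099] [[413.3 202.5]] [[ 99.9 170.5]]
[0.541, 0.321, 0.015] [[359.7 214.9]] [[159.4 175.5]]
[0.539, 0.333, 0.034] [[364.1 211.5]] [[154.2 174.8]]
[0, 0, 0] [[276.6 103. ]] [[254.3 350.1]]
[0.5376, 0.3213, 0.0977] [[363.6 199.6]] [[152.5 171.1]]
```

View pics/m4.png

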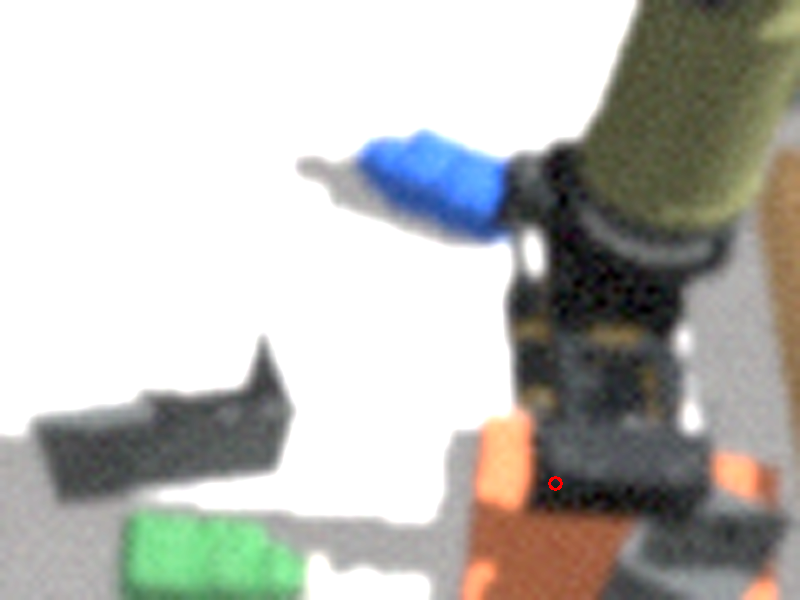

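```bash
python3 - <<'E'
from h import *
X=np.array([.1956,.6193,.1915])
print(proj("scene",X),proj("top",X))
y=np.radians(162.5); ty=np.array([np.sin(y),-np.cos(y),0]); tx=np.array([np.cos(y),np.sin(y),0])
s=cv2.imread("pics/scene0.png"); o=(400,40); g=cv2.convertScaleAbs(cv2.resize(s[o[1]:o[1]+84,o[0]:o[0]+112],(800,600),interpolation=cv2.INTER_CUBIC),alpha=1.8)
k=800/112
def pt(P,c): cv2.circle(g,tuple(np.int32((proj("scene",P)[0]+.5-o)*k)),5,c,2)
pt(X,(0,0,255))
for sg in(1,-1): pt(X+sg*.0435*ty,(0,255,0)); pt(X+sg*.095*ty+[0,0,.07],(255,0,0)); pt(X+sg*.0375*tx+[0,0,.07],(255,255,0))
cv2.imwrite("pics/g0.png",g)
E
```

```text
[[450.72290598 111.25960357]] [[ 22.29894107 287.70595482]]
```

View pics/g0.png

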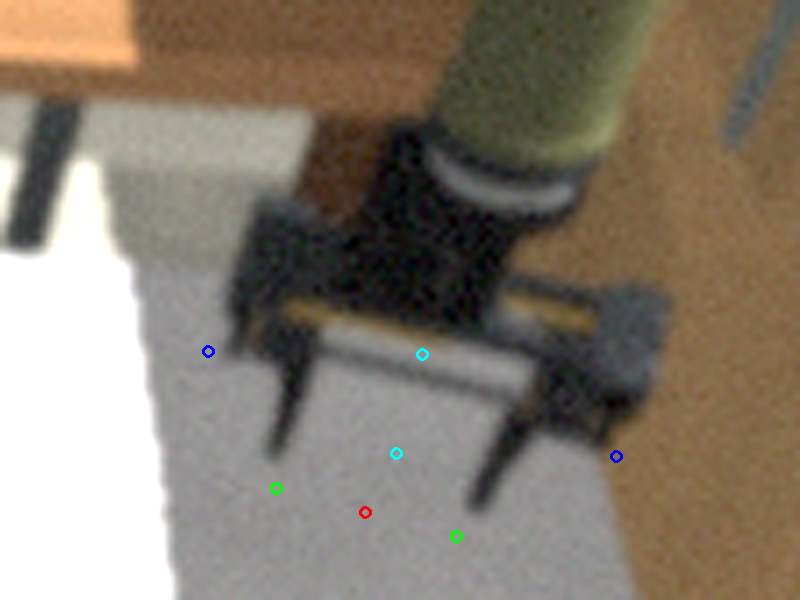

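```bash
python3 - <<'E'
from h import *
X=np.array([.1956,.6193,.1915]); y=np.radians(162.5)
def mk(s,n,X,y,o,w,name):
    ty=np.array([np.sin(y),-np.cos(y),0]); tx=np.array([np.cos(y),np.sin(y),0])
    k=500/w; g=cv2.convertScaleAbs(cv2.resize(s[o[1]:o[1]+w,o[0]:o[0]+w],(500,500),interpolation=cv2.INTER_CUBIC),alpha=2.2)
    def pt(P,c): cv2.circle(g,tuple(np.int32((proj(n,P)[0]+.5-o)*k)),4,c,2)
    pt(X,(0,0,255))
    for sg in(1,-1): pt(X+sg*.0435*ty,(0,255,0)); pt(X+sg*.095*ty+[0,0,.07],(255,0,0)); pt(X+sg*.0375*tx+[0,0,.07],(255,255,0))
    cv2.imwrite(name,g)
mk(cv2.imread("pics/top0.png"),"top",X,y,(0,250),80,"pics/g1.png")
E
```

```text
(no output)
```

View pics/g1.png

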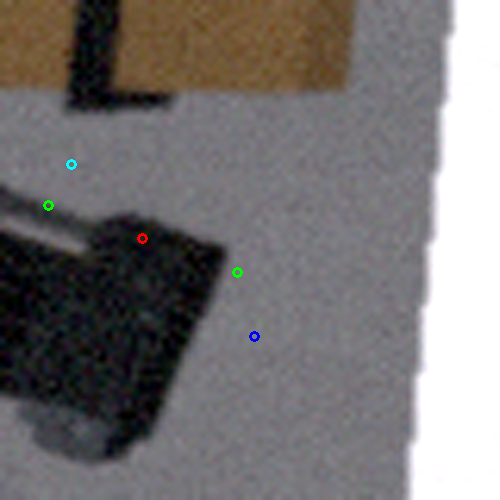

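```bash
python3 -m handwheel '[[0,0.15,0,0,0]]' >/dev/null 2>&1; python3 d.py .61 .27 .09 180
```

```text
t 4.2 pos [0.5466 0.5084 0.1002] yaw 89.2 F [2.  0.5 0.7] w 0.0008 q7 -40.9
shift [-0.2374  0.0667  0.0125] twist -1.585
```

```bash
python3 -m handwheel '[[0,-0.25,0.069,0,-1.57],[0,-0.25,0.069,0,-1.57],[0,-0.25,0.069,0,-1.57],[0,-0.25,0.069,0,-1.57],[0,-0.25,0.069,0,-1.57],[0,-0.25,0.069,0,-1.57],[0,-0.25,0.069,0,-1.57],[0,-0.25,0.069,0,-1.57],[0,-0.25,0.069,0,-1.57],[0,-0.25,0.069,0,-1.57],[0,-0.25,0.069,0,-1.57],[0,-0.25,0.069,0,-1.57],[0,-0.25,0.069,0,-1.57]]'; cat > look.py <<'E'
from h import *
import sys
from cell import read_camera,get_obs
n,x,y,w,name=sys.argv[1:6]; x,y,w=int(x),int(y),int(w)
o=get_obs(); im=read_camera(n); h=w*3//4; k=800/w
g=cv2.convertScaleAbs(cv2.resize(im[y:y+h,x:x+w],(800,600),interpolation=cv2.INTER_CUBIC),alpha=1.8)
X=np.array(o["tool_pos"]); p=(proj(n,X)[0]+.5-(x,y))*k; cv2.circle(g,tuple(np.int32(p)),4,(0,0,255),2)
for z in (0.02,.04,.07): 
    p=(proj(n,X+[0,0,z])[0]+.5-(x,y))*k; cv2.circle(g,tuple(np.int32(p)),3,(0,255,0),1)
cv2.imwrite(f"pics/{name}.png",g); print(X.round(4),np.round(o["tool_rot"],1),np.round(o["force"],1))
E
python3 look.py scene 290 140 100 k1; python3 look.py top 120 100 100 k2
```

```text
time_s: 5.5
tool_pos: [0.6106, 0.2688, 0.1008]
tool_rot: [-180.0, 0.0, 179.7]
force: [-0.6, -0.1, 0.4]
grip_width: 0.0004
[0.6106 0.2688 0.1008] [-180.     0.   179.7] [-0.6 -0.1  0.4]
[0.6104 0.2693 0.1007] [-180.     0.   179.8] [ 1.   0.8 -0.6]
```

View pics/k1.png

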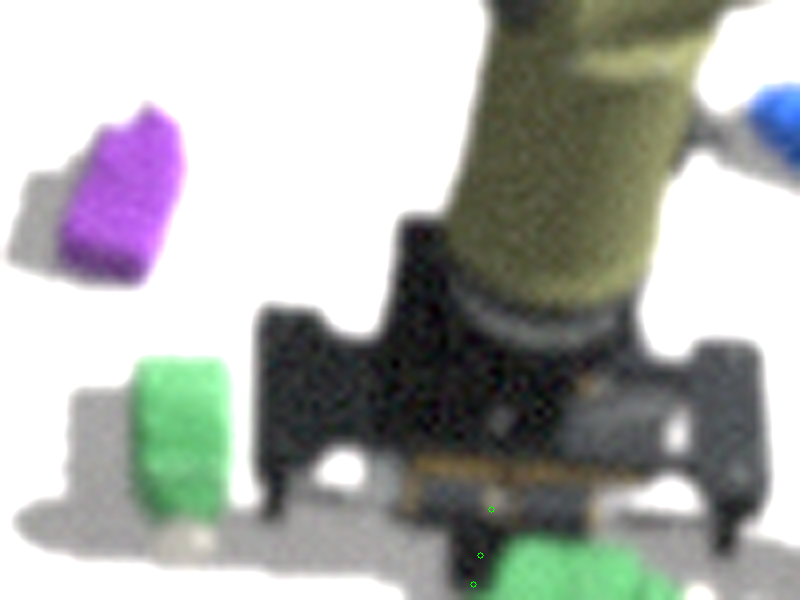

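View pics/k2.png

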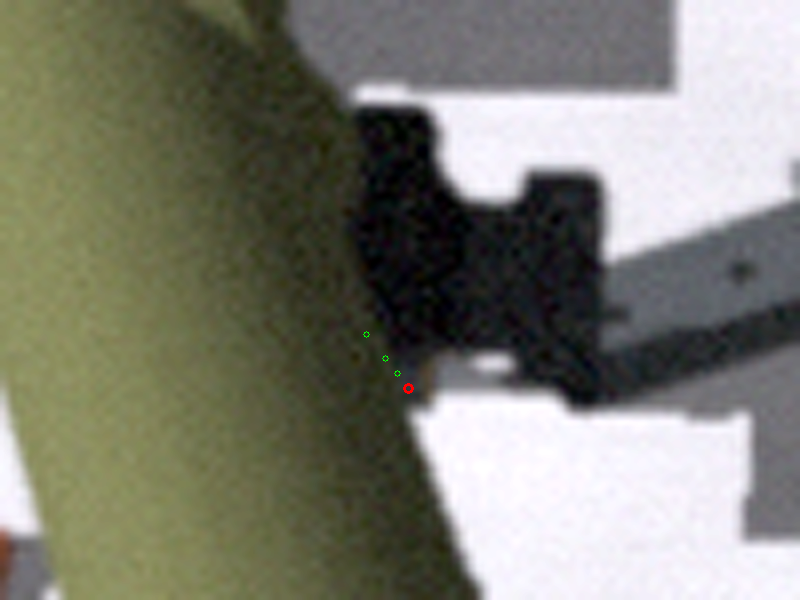

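```bash
python3 look.py scene 320 180 60 k3
```

```text
[0.6104 0.2697 0.1007] [-180.     0.   179.8] [-0.3  0.8  1.4]
```

View pics/k3.png

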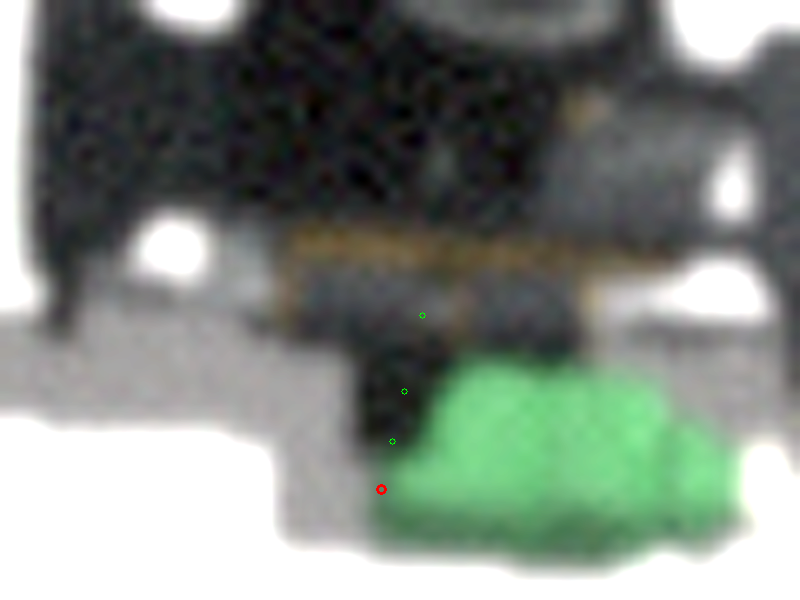

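```bash
python3 d.py .585 .24 .03 180;  python3 -m handwheel '[[0,0.025,0.03,0.04,0],[0,0.025,0.03,0.07,0],[0,0.025,0.03,0.085,0],[0,0.025,0.03,0.09,0],[0,0.025,0.03,0.09,0]]'; python3 look.py scene 320 180 60 k4
```

```text
t 5.65 pos [0.6103 0.27   0.1006] yaw 179.9 F [-0.4  0.1  0.2] w 0.0004 q7 64.8
shift [ 0.0252 -0.0301  0.0706] twist -0.003
time_s: 6.15
tool_pos: [0.5863, 0.2994, 0.0106]
tool_rot: [-179.9, 0.0, 179.8]
force: [-0.5, -0.5, 0.5]
grip_width: 0.0006
[0.5863 0.2994 0.0106] [-179.9    0.   179.8] [-0.5 -0.5  0.5]
```

View pics/k4.png

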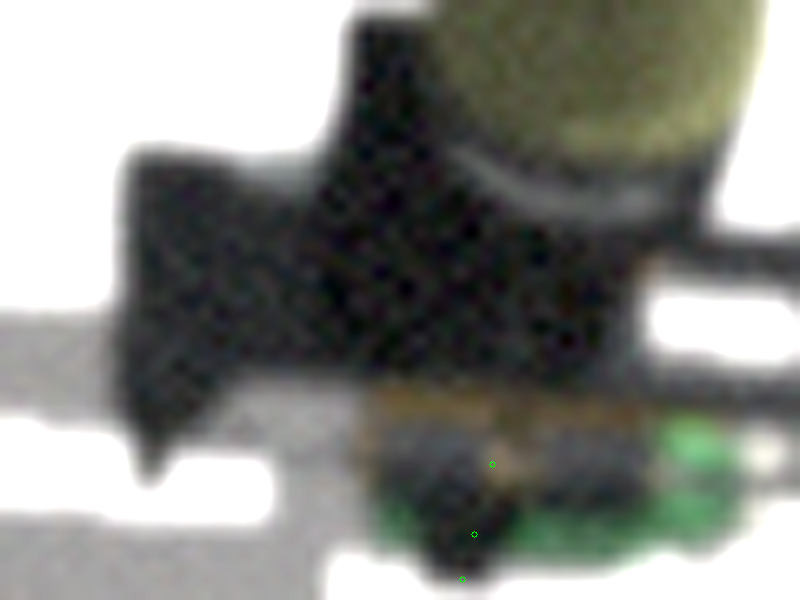

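```bash
python3 -m handwheel '[[0,0,0,0.01,0],[0,0,0,0.015,0],[0,0,0,0.015,0]]'; python3 d.py .585 .24 .03 180
```

```text
time_s: 6.5
tool_pos: [0.5848, 0.3002, -0.0052]
tool_rot: [-180.0, -0.1, 179.9]
force: [-0.1, -0.2, 0.2]
grip_width: 0.0005
t 6.5 pos [ 0.5848  0.3002 -0.0052] yaw 179.9 F [-0.1 -0.2  0.2] w 0.0005 q7 61.4
shift [-0.0002 -0.0602 -0.0352] twist -0.001
```

```bash
python3 -m handwheel '[[0,0,0,0.005,0],[0,0,0,0.008,0],[0,0,0,0.010,0],[0,0,0,0.010,0]]'; python3 -m handwheel '[[0,0,0,0.002,0],[0,0,0,0.004,0],[0,0,0,0.004,0]]'
```

```text
time_s: 6.9
tool_pos: [0.585, 0.3006, -0.0149]
tool_rot: [-180.0, -0.0, 180.0]
force: [-0.3, 0.2, 0.1]
grip_width: 0.0005
time_s: 7.2
tool_pos: [0.585, 0.3006, -0.0188]
tool_rot: [-180.0, -0.0, 180.0]
force: [0.1, 0.5, -0.2]
grip_width: 0.0006
```

```bash
python3 -m handwheel '[[0,0,0,0.002,0],[0,0,0,0.003,0],[0,0,0,0.003,0]]';python3 -m handwheel '[[0,0,0,0.002,0],[0,0,0,0.003,0],[0,0,0,0.003,0]]'; python3 look.py scene 320 180 60 k5
```

```text
time_s: 7.5
tool_pos: [0.585, 0.3006, -0.0218]
tool_rot: [-180.0, -0.0, 180.0]
force: [-0.3, -0.4, 0.0]
grip_width: 0.0006
time_s: 7.8
tool_pos: [0.585, 0.3007, -0.0248]
tool_rot: [-180.0, -0.0, 180.0]
force: [-0.3, 0.6, 0.2]
grip_width: 0.0004
[ 0.585   0.3007 -0.0248] [-180.   -0.  180.] [-0.3  0.6  0.2]
```

View pics/k5.png

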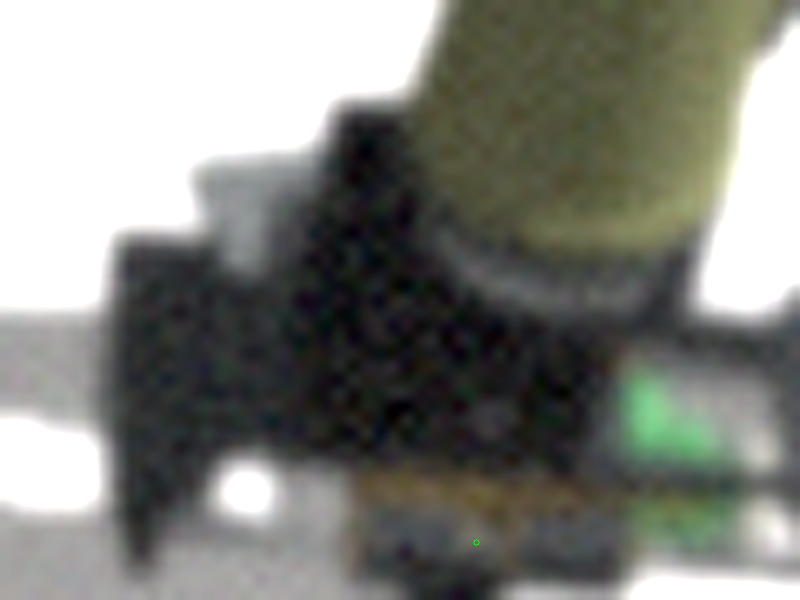

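```bash
python3 look.py scene 320 200 60 k6
```

```text
[ 0.5851  0.3007 -0.0246] [-180.   -0.  180.] [ 0.1 -0.2  0.5]
```

View pics/k6.png

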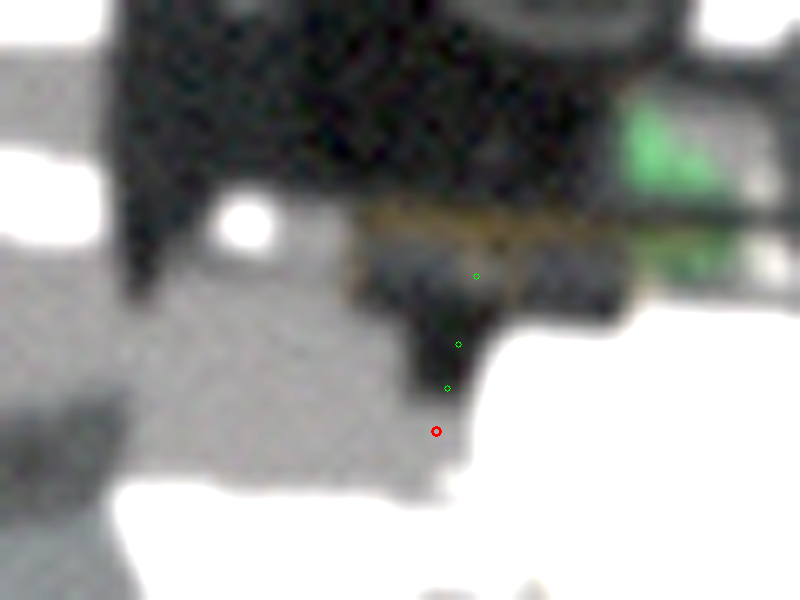

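```bash
python3 -m handwheel '[[0,0,0,0.002,0],[0,0,0,0.004,0],[0,0,0,0.004,0]]';python3 -m handwheel '[[0,0,0,0.002,0],[0,0,0,0.004,0],[0,0,0,0.004,0]]'
```

```text
time_s: 8.2
tool_pos: [0.5848, 0.3006, -0.029]
tool_rot: [-180.0, -0.0, 180.0]
force: [0.7, 0.2, 0.4]
grip_width: 0.0007
time_s: 8.5
tool_pos: [0.5854, 0.3008, -0.0296]
tool_rot: [180.0, -0.0, 179.9]
force: [-5.8, -4.1, 15.8]
grip_width: 0.0005
```

```bash
python3 -m handwheel '[[0,0,0,-0.04,0],[0.068,0,0,-0.09,0],[0.068,0,0,-0.1,0]]'; python3 d.py .541 .32 .07 90
```

```text
time_s: 8.8
tool_pos: [0.5892, 0.3027, 0.0744]
tool_rot: [179.7, 0.5, 179.9]
force: [0.6, 0.5, 1.3]
grip_width: 0.0098
t 8.8 pos [0.5892 0.3027 0.0744] yaw 179.9 F [0.6 0.5 1.3] w 0.0098 q7 61.3
shift [0.0482 0.0172 0.0041] twist 1.57
```

```bash
python3 -m handwheel '[[0.068,0.044,0.0195,0,1.57],[0.068,0.044,0.0195,0,1.57],[0.068,0.044,0.0195,0,1.57],[0.068,0.044,0.0195,0,1.57],[0.068,0.044,0.0195,0,1.57],[0.068,0.044,0.0195,0,1.57],[0.068,0.044,0.0195,0,1.57],[0.068,0.044,0.0195,0,1.57],[0.068,0.044,0.0195,0,1.57],[0.068,0.044,0.0195,0,1.57],[0.068,0.044,0.0195,0,1.57],[0.068,0.044,0.0195,0,1.57]]'; python3 d.py .541 .32 -.015 90
```

```text
time_s: 10.0
tool_pos: [0.5412, 0.3203, 0.0673]
tool_rot: [180.0, 0.0, 90.0]
force: [1.1, 0.6, -0.1]
grip_width: 0.0677
t 10.0 pos [0.5412 0.3203 0.0673] yaw 90.0 F [ 1.1  0.6 -0.1] w 0.0677 q7 -28.4
shift [-0.0003 -0.0002  0.0823] twist 0.0
```

```bash
python3 -m handwheel '[[0.068,0,0,0.04,0],[0.068,0,0,0.06,0],[0.068,0,0,0.07,0],[0.068,0,0,0.08,0],[0.068,0,0,0.08,0],[0.03,0,0,0.08,0],[0.03,0,0,0.08,0],[0.03,0,0,0.08,0],[0.03,0,0,0.08,0],[0.03,0,0,0.08,0]]' 8
```

```text
time_s: 11.0
tool_pos: [0.5415, 0.3206, -0.0117]
tool_rot: [180.0, -0.0, 90.0]
force: [-1.7, 0.0, 3.8]
grip_width: 0.0458
```

```bash
python3 -m handwheel '[[0.03,0,0,-0.03,0],[0.03,0,0,-0.05,0],[0.03,-0.02,0.04,-0.05,0],[0.03,-0.04,0.075,-0.05,0],[0.03,-0.04,0.075,-0.05,0],[0.03,-0.04,0.075,-0.02,0],[0.03,-0.04,0.075,-0.002,0],[0.03,-0.04,0.075,0,0],[0.056,-0.04,0.075,0,0],[0.056,-0.04,0.075,0,0],[0.056,-0.04,0.075,0,0],[0.056,-0.04,0.075,-0.04,0],[0,-0.04,0.075,-0.08,0],[0,-0.04,0.075,-0.09,0]]' 8; python3 d.py .455 .314 .07 192.5
```

```text
time_s: 12.4
tool_pos: [0.6196, 0.2817, 0.084]
tool_rot: [179.5, -0.3, 90.0]
force: [0.5, -0.4, 0.8]
grip_width: 0.0464
t 12.4 pos [0.6196 0.2817 0.084 ] yaw 90.0 F [ 0.5 -0.4  0.8] w 0.0464 q7 -21.1
shift [ 0.0322 -0.1647  0.0127] twist -1.789
```

```bash
python3 -m handwheel '[[0,0,0,-0.02,0],[0,0.0334,-0.161,-0.02,-1.789],[0,0.0334,-0.161,-0.02,-1.789],[0,0.0334,-0.161,-0.02,-1.789],[0,0.0334,-0.161,-0.02,-1.789],[0,0.0334,-0.161,-0.02,-1.789],[0,0.0334,-0.161,-0.02,-1.789],[0,0.0334,-0.161,-0.02,-1.789],[0,0.0334,-0.161,-0.02,-1.789],[0,0.0334,-0.161,-0.02,-1.789],[0,0.0334,-0.161,-0.02,-1.789],[0,0.0334,-0.161,-0.02,-1.789],[0,0.0334,-0.161,-0.02,-1.789],[0,0.0334,-0.161,-0.02,-1.789],[0,0.0334,-0.161,-0.02,-1.789]]' 20; python3 look.py scene 270 120 160 n1;  python3 look.py top 100 90 160 n2; python3 d.py .455 .314 .02 192.5
```

```text
time_s: 13.9
tool_pos: [0.4553, 0.3136, 0.0977]
tool_rot: [180.0, 0.0, -167.7]
force: [0.2, -1.2, -0.2]
grip_width: 0.0008
[0.4553 0.3136 0.0977] [ 180.     0.  -167.7] [ 0.2 -1.2 -0.2]
[0.4553 0.3136 0.0977] [ 180.     0.  -167.7] [-0.3  0.4  0.1]
t 14.0 pos [0.4552 0.3136 0.0976] yaw -167.6 F [ 0.9 -0.5 -0. ] w 0.0007 q7 65.7
shift [0.0001 0.0004 0.0776] twist -0.002
```

View pics/n1.png

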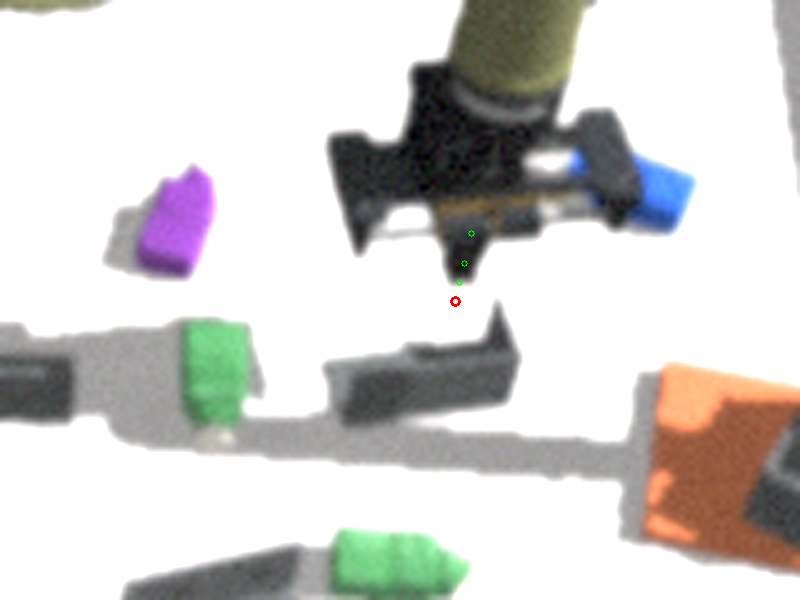

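View pics/n2.png

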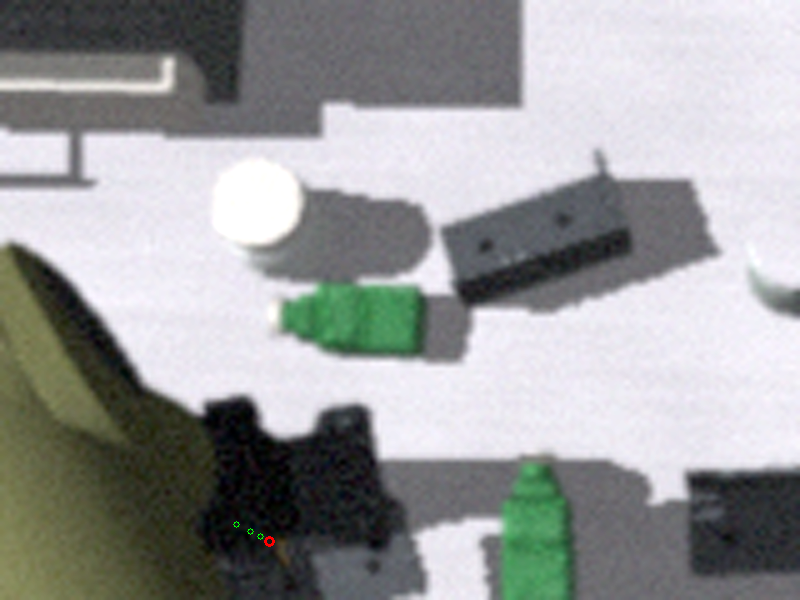

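```bash
python3 -m handwheel '[[0,0,0,0.04,0],[0,0,0,0.07,0],[0,0,0,0.077,0],[0,0,0,0.077,0],[0,-0.005,0,0.077,0],[0,-0.009,0,0.077,0],[0,-0.012,0,0.077,0],[0,-0.015,0,0.077,0],[0,-0.018,0,0.077,0],[0,-0.021,0,0.077,0],[0,-0.024,0,0.077,0]]' 20; python3 look.py scene 300 150 100 p1
```

```text
time_s: 15.1
tool_pos: [0.4787, 0.319, 0.0204]
tool_rot: [180.0, -0.0, -167.5]
force: [-1.4, 0.7, 0.2]
grip_width: 0.0005
[0.4787 0.319  0.0204] [ 180.    -0.  -167.5] [-1.4  0.7  0.2]
```

View pics/p1.png

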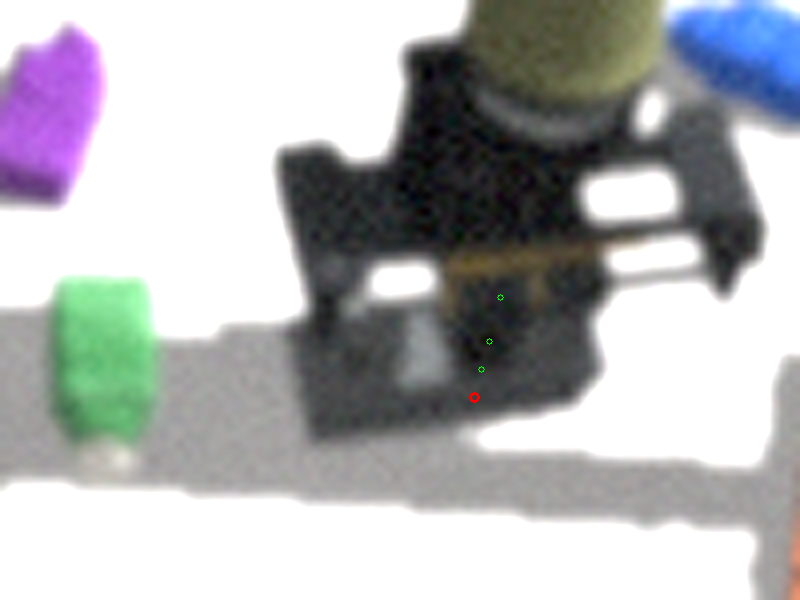

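```bash
python3 -m handwheel '[[0,-0.003,0,0,0],[0,-0.006,0,0,0],[0,-0.009,0,0.002,0],[0,-0.012,0,0.004,0],[0,-0.015,0,0.006,0],[0,-0.018,0,0.008,0],[0,-0.021,0,0.009,0],[0,-0.024,0,0.010,0],[0,-0.027,0,0.011,0],[0,-0.030,0,0.012,0],[0,-0.033,0,0.012,0],[0,-0.036,0,0.012,0]]' 20; python3 look.py scene 300 150 100 p2
```

```text
time_s: 16.35
tool_pos: [0.5141, 0.3267, 0.0085]
tool_rot: [180.0, 0.0, -167.5]
force: [-1.7, -0.0, 0.4]
grip_width: 0.0004
[0.5141 0.3267 0.0085] [ 180.     0.  -167.5] [-1.7 -0.   0.4]
```

View pics/p2.png

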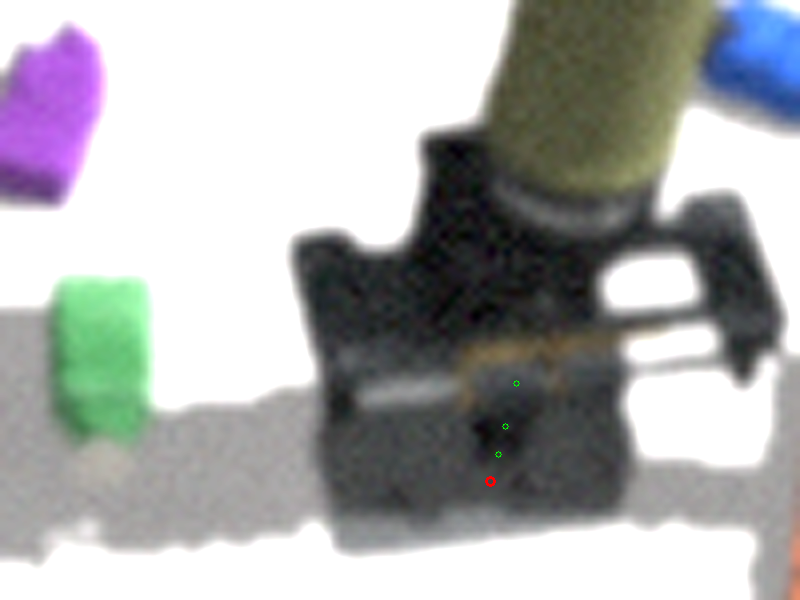

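```bash
python3 -m handwheel '[[0,-0.003,0,0,0],[0,-0.006,0,0,0],[0,-0.009,0,0,0],[0,-0.012,0,0,0],[0,-0.012,0,0,0],[0,-0.012,0,0,0]]' 20; python3 look.py scene 300 150 100 p3;  python3 look.py top 120 130 100 p4
```

```text
time_s: 17.0
tool_pos: [0.5255, 0.3292, 0.0084]
tool_rot: [-180.0, -0.0, -167.5]
force: [-0.0, -0.6, 0.2]
grip_width: 0.0007
[0.5255 0.3292 0.0084] [-180.    -0.  -167.5] [-0.  -0.6  0.2]
[0.5254 0.3292 0.0084] [-180.    -0.  -167.5] [-0.6  1.4 -0.7]
```

View pics/p3.png

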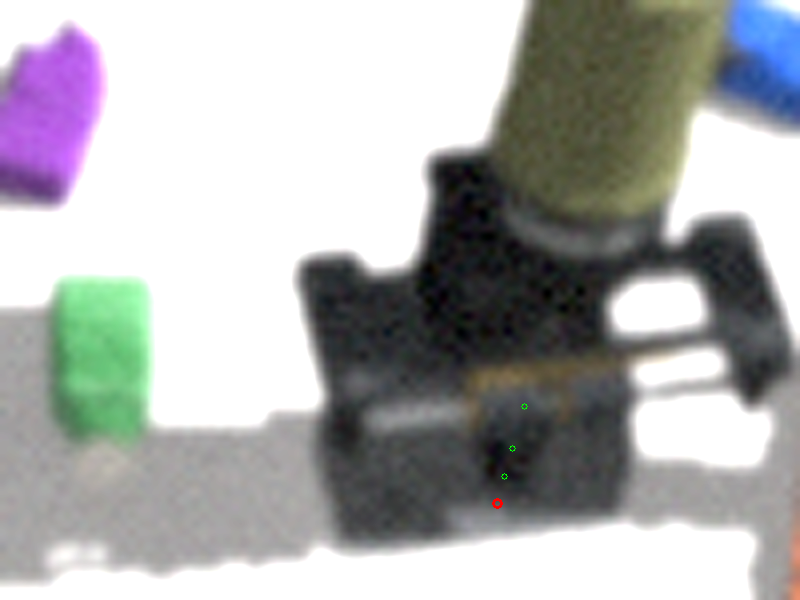

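View pics/p4.png

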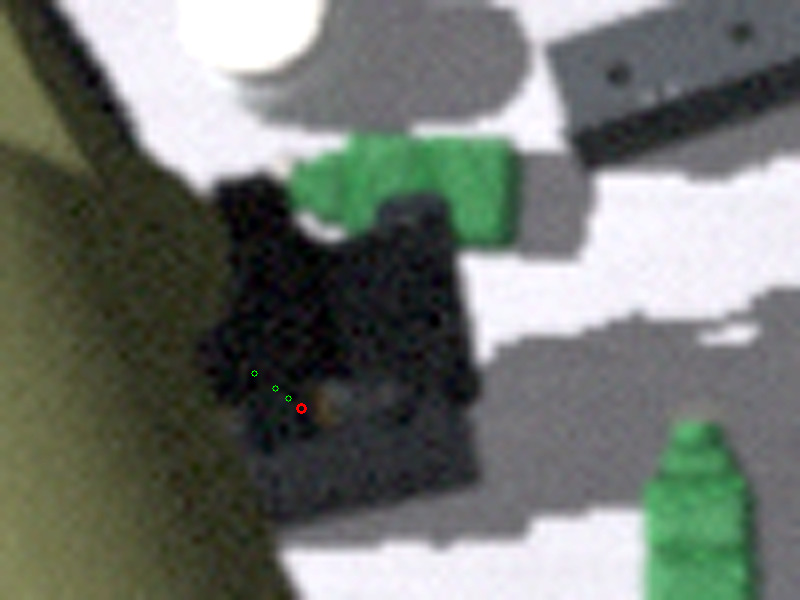

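```bash
python3 -m handwheel '[[0,0,0,-0.05,0],[0,0,0,-0.09,0],[0,0,0,-0.09,0]]' 20; python3 d.py .676 .160 .098 200.1
```

```text
time_s: 17.4
tool_pos: [0.5294, 0.3318, 0.1055]
tool_rot: [179.7, 0.6, -167.5]
force: [1.0, -0.5, 0.6]
grip_width: 0.0008
t 17.4 pos [0.5294 0.3318 0.1055] yaw -167.5 F [ 1.  -0.5  0.6] w 0.0008 q7 69.2
shift [-0.1058 -0.1995  0.0078] twist -0.133
```

```bash
python3 -m handwheel '[[0,-0.11,-0.198,0,-0.132],[0,-0.11,-0.198,0,-0.132],[0,-0.11,-0.198,0,-0.132],[0,-0.11,-0.198,0,-0.132],[0,-0.11,-0.198,0,-0.132],[0,-0.11,-0.198,0,-0.132],[0,-0.11,-0.198,0,-0.132]]' 20; python3 d.py .676 .160 .021 200.1; python3 look.py scene 260 140 160 r1;  python3 look.py top 100 100 160 r2
```

```text
time_s: 18.1
tool_pos: [0.6755, 0.1594, 0.0977]
tool_rot: [180.0, -0.1, -160.0]
force: [-0.5, 1.5, 0.4]
grip_width: 0.0005
t 18.1 pos [0.6755 0.1594 0.0977] yaw -160.0 F [-0.5  1.5  0.4] w 0.0005 q7 97.5
shift [-0.0008  0.0003  0.0767] twist -0.002
[0.6755 0.1594 0.0977] [ 1.8e+02 -1.0e-01 -1.6e+02] [-0.5  1.5  0.4]
[0.6749 0.1612 0.0979] [ 179.9   -0.  -159.9] [ 0.8  1.  -0.1]
```

View pics/r1.png

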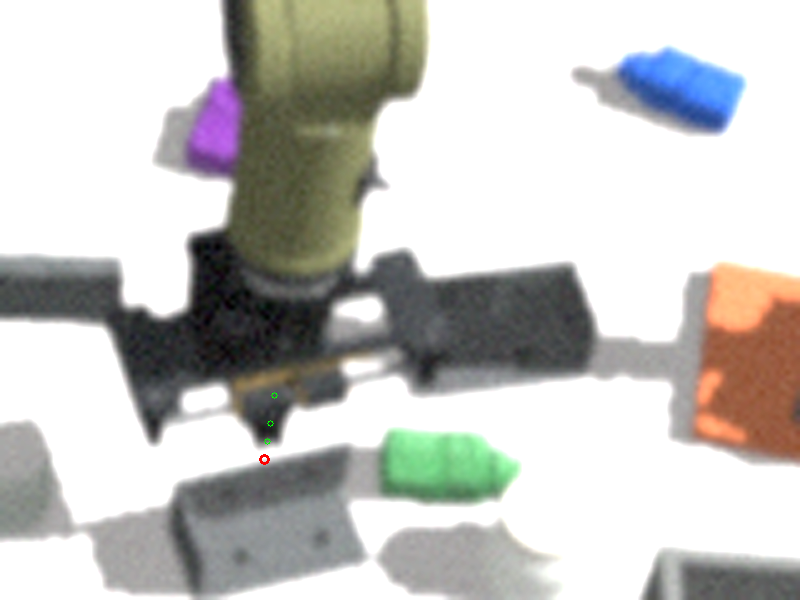

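View pics/r2.png

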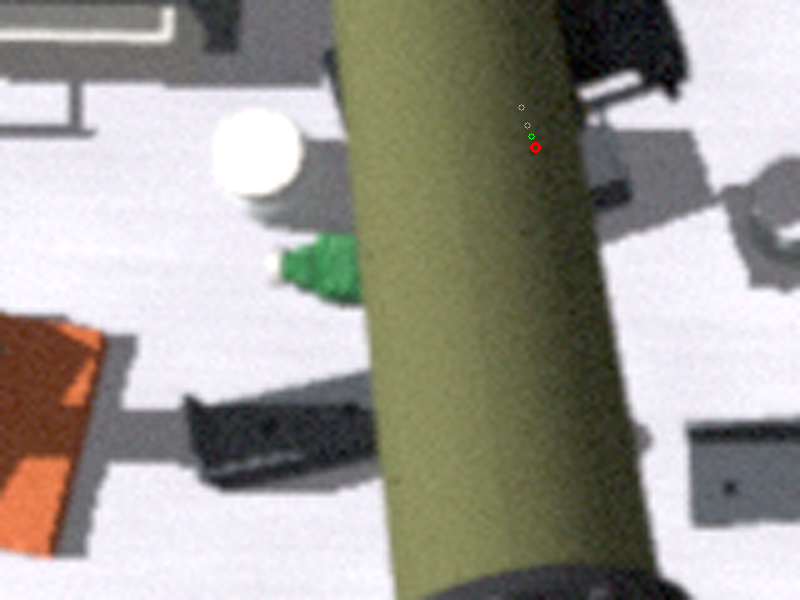

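```bash
python3 -m handwheel '[[0,0,0,0.04,0],[0,0,0,0.07,0],[0,0,0,0.077,0],[0,0,0,0.077,0],[0,0.005,0,0.077,0],[0,0.009,0,0.077,0],[0,0.012,0,0.077,0],[0,0.015,0,0.077,0],[0,0.018,0,0.077,0],[0,0.021,0,0.077,0],[0,0.024,0,0.077,0]]' 20; python3 look.py scene 260 180 100 s1
```

```text
time_s: 19.3
tool_pos: [0.653, 0.1513, 0.0215]
tool_rot: [-180.0, -0.0, -159.9]
force: [0.7, 0.7, 0.8]
grip_width: 0.0002
[0.653  0.1513 0.0215] [-180.    -0.  -159.9] [0.7 0.7 0.8]
```

View pics/s1.png

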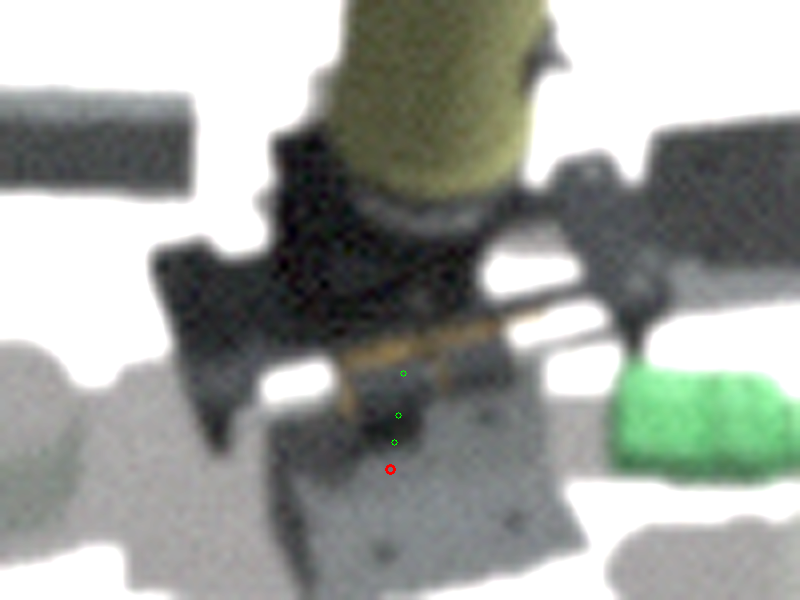

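```bash
python3 -m handwheel '[[0,0.003,0,0,0],[0,0.006,0,0,0],[0,0.009,0,0.002,0],[0,0.012,0,0.004,0],[0,0.015,0,0.006,0],[0,0.018,0,0.008,0],[0,0.021,0,0.009,0],[0,0.024,0,0.010,0],[0,0.027,0,0.011,0],[0,0.030,0,0.012,0],[0,0.033,0,0.012,0],[0,0.036,0,0.012,0],[0,0.039,0,0.012,0],[0,0.042,0,0.012,0],[0,0.045,0,0.012,0],[0,0.048,0,0.012,0],[0,0.048,0,0.012,0],[0,0.048,0,0.012,0]]' 20; python3 look.py scene 260 180 100 s2
```

```text
time_s: 21.15
tool_pos: [0.6082, 0.1351, 0.0096]
tool_rot: [180.0, 0.0, -159.9]
force: [-0.8, -0.3, -0.4]
grip_width: 0.0006
[0.6082 0.1351 0.0096] [ 180.     0.  -159.9] [-0.8 -0.3 -0.4]
```

View pics/s2.png

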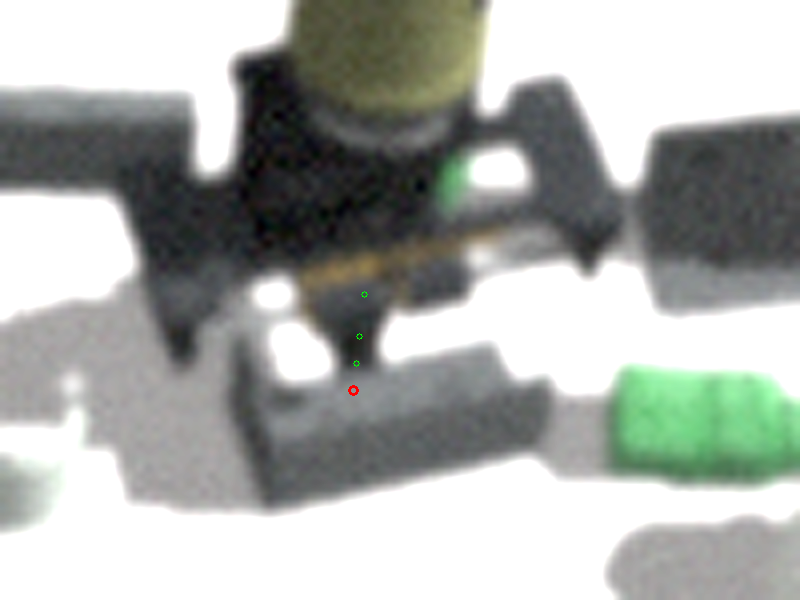

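```bash
python3 -m handwheel '[[0,0,0,-0.05,0],[0,0,0,-0.1,0],[0,0,0,-0.13,0],[0,0,0,-0.13,0],[0,0.1,0.35,-0.13,0],[0,0.1,0.35,-0.13,0],[0,0.1,0.35,-0.13,0],[0,0.1,0.35,-0.13,0],[0,0.1,0.35,-0.13,0],[0,0.1,0.35,-0.13,0],[0,0.1,0.35,-0.13,0],[0,0.1,0.35,-0.13,0],[0,0.1,0.35,-0.13,0],[0,0.1,0.35,-0.13,0]]' 20; python3 -m handwheel '[[0,0.1,0.1,0,0],[0,0.2,0.1,0,0],[0,0.2,0.1,0,0],[0,0.2,0.1,0,0],[0,0.2,0.1,0,0],[0,0.2,0.1,0,0],[0,0.2,0.1,0,0],[0,0.2,0.1,0,0]]' 20; python3 look.py scene 180 140 220 t1;  python3 look.py top 100 90 300 t2
```

```text
time_s: 22.6
tool_pos: [0.3953, 0.4278, 0.1388]
tool_rot: [-179.9, -0.0, -160.0]
force: [0.4, -0.6, -0.2]
grip_width: 0.0005
time_s: 23.4
tool_pos: [0.1749, 0.4539, 0.1394]
tool_rot: [-180.0, 0.0, -160.2]
force: [0.2, -0.1, 0.1]
grip_width: 0.0003
[0.1749 0.4539 0.1394] [-180.     0.  -160.2] [ 0.2 -0.1  0.1]
[0.1746 0.4541 0.1394] [-180.     0.  -160.2] [ 0.2  0.6 -0.3]
```

View pics/t1.png

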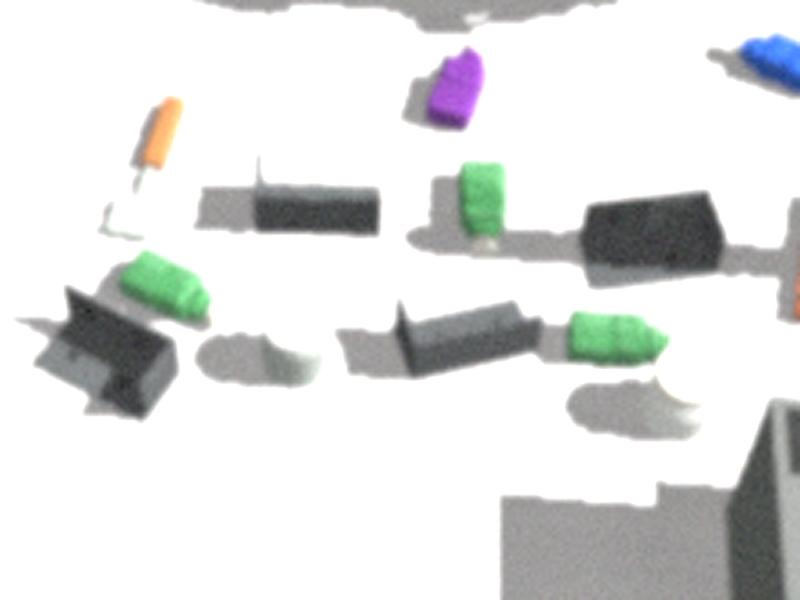

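View pics/t2.png

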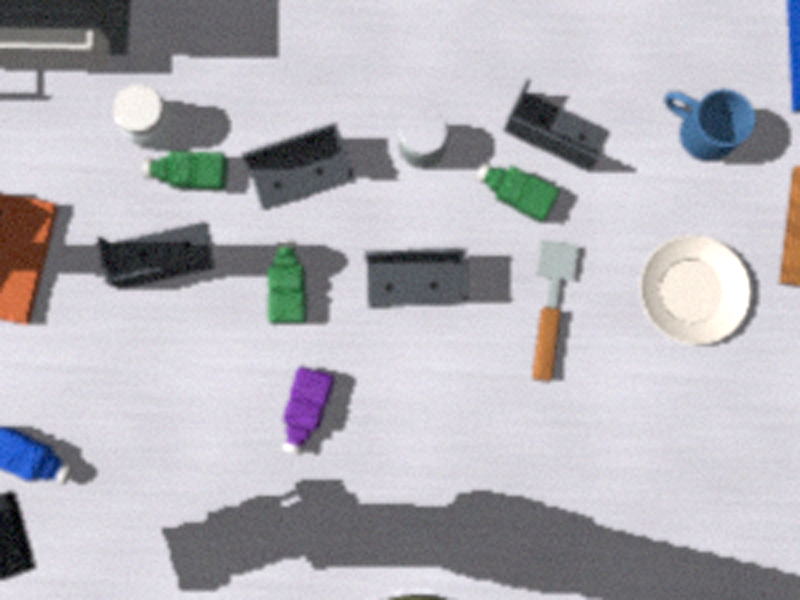

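```bash
cat > ov.py <<'E'
from h import *
from cell import read_camera
Q={"A":(.6488,.1607,np.radians(290.1)),"C":(.4813,.3095,np.radians(102.5))}
import sys
for a in sys.argv[1:]:
    k,d,y=a.split(","); q=Q[k]; n=q[2]-np.pi/2; Q[k]=(q[0]+float(d)*np.cos(n),q[1]+float(d)*np.sin(n),q[2]+np.radians(float(y)))
I={n:read_camera(n) for n in("top","scene")}
rows=[]
for n in("top","scene"):
    r=[]
    for k,q in Q.items():
        c=proj(n,[q[0],q[1],.03])[0]; o=np.int32(c-[30,30])
        g=cv2.convertScaleAbs(cv2.resize(I[n][o[1]:o[1]+60,o[0]:o[0]+80],(400,300),interpolation=cv2.INTER_CUBIC),alpha=1.8)
        draw(g,n,q,boxes(-1),o,5); r.append(g)
    rows.append(np.hstack(r))
cv2.imwrite("pics/ov.png",np.vstack(rows))
E
python3 ov.py
```

```text
(no output)
```

View pics/ov.png

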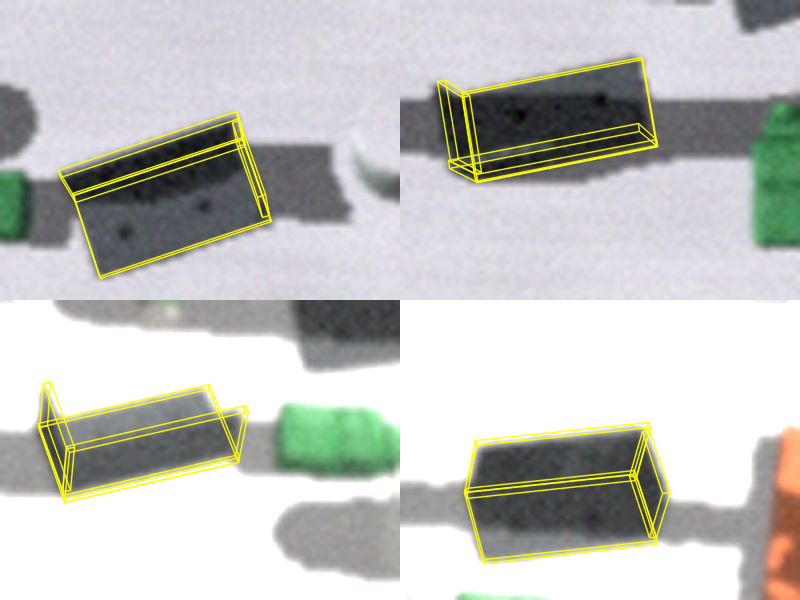

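Both overlays match the turned brackets at their original heels. I'll check quickly that the other things haven't moved, then hand in.

```bash
python3 - <<'E'
from cell import *
import cv2,numpy as np
a=cv2.imread("pics/top0.png"); b=read_camera("top")
for k,(x,y) in dict(B=(308,138),D=(256,193),saucer=(361,199),scraper=(307,205),mug=(367,136),glass=(259,141),jar=(152,133)).items():
    r=18; m=cv2.matchTemplate(b[y-r-8:y+r+8,x-r-8:x+r+8],a[y-r:y+r,x-r:x+r],cv2.TM_CCOEFF_NORMED); _,v,_,l=cv2.minMaxLoc(m); print(k,"shift px",l[0]-8,l[1]-8,round(v,3))
print(np.round(get_obs()["force"],1),get_obs()["time_s"]); sign_off()
E
```

```text
B shift px 0 0 0.997
D shift px 0 0 0.997
saucer shift px 0 0 0.993
scraper shift px 0 0 0.996
mug shift px 0 0 0.997
glass shift px 2 0 0.817
jar shift px 0 0 0.922
[-0.2  0.3 -0.1] 23.65
the job is handed in; nothing more can be done
```

I turned both mirrored brackets over about their heels and handed the job in at about 23.7 s. The sign-off reports no verdict.

- **Pattern:** the bracket on the wooden board has its foot to the right of the cheek direction. The two brackets near (0.65, 0.16) and (0.48, 0.31) were mirrored; the other two were already right and I left them alone.
- **Bottle:** I first lifted the green bottle from behind the (0.48, 0.31) bracket and set it down near (0.615, 0.29). It is still on the table.
- **Fingertip offset:** my first grab at that bottle closed on air above it. A gentle touch on the table (about 16 N) showed that the fingertips are about 29 mm higher than the reported TCP. All later moves allowed for that.

**Last checks:**
- **Turned brackets:** outlines of the turned brackets, drawn at their starting heel positions, matched both camera views to about 2 mm, and both lie flat with the correct hand.
- **Things left alone:** in the top view the two right brackets, saucer, scraper, mug and the container near (0.68, 0.35) show no shift.
- **One check disagreed:** the container near (0.66, 0.00) gave a 2-pixel shift (about 6 mm) with a poor match of 0.82. The turned bracket's shadow now falls beside it, and nothing was felt touching it. I think the shadow explains it, but I did not check further. The limit is 20 mm.
- **Arm:** it ended clear of everything, with no force on the tool.

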